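# Clamp a circuit board in the sloping soldering fixture

### The arm

A 7-joint arm with a two-finger parallel gripper is mounted at the origin on the work surface. World frame = base frame: x ahead of the robot, y to its left, z up, the work surface at z = 0. Lengths are in mm, angles in rad, forces in N, time in s.
With the tool pointing down it reaches from about 425 to 925 mm from the base axis. Payload 6.8 kg.
Tool frame: the origin (TCP) lies at the centre of the arm's flange, where the gripper is bolted on; the fingertips stand 182 mm ahead of it and the grasp point (between the pads) lies 163 mm ahead of it (pinch_z is the distance from the TCP to the grasp point, in mm); z points along the fingers, y is the line along which they close (so a half turn about z gives the same grasp; the last joint's range is limited). The gripper opens to 88 mm and grips with 3 to 60 N. Pads are 20 mm wide; open, the fingers measure 115 mm over their backs; the gripper's body (75 mm by 178 mm) begins 61 mm behind the grasp point.
Start: joints at [1.005, 0.477, 0.022, 1.555, -0.011, 1.109, -0.083], TCP at [298.341, -605.504, 404.664] pointing down, gripper open.
Joint ranges: [-2.96, 2.96], [-0.34, 2.1], [-1.41, 1.46], [0.24, 2.44], [-1.37, 4.51], [0.17, 1.92], [-2.96, 2.96]. Speed limits (rad/s): [2.39, 2.39, 3.14, 3.14, 3.14, 3.14, 3.14].

### API

Orientations are given as a rotation vector (axis times angle).
In Python, from cell import get_obs, capture, camera_params, hand_in, cut_out, pinpoint, pinch_z gives the robot as it stands.
- The arm moves only by the tool play_rows, never from a script. Its argument "series" is one flat list of numbers, 7 for each row, row after row: the shift along the tool's x, y, z in units of 25 mm (1.0 is 25 mm), then the turn, a rotation vector about the tool's x, y, z in units of 8 degrees (1.0 is 8 degrees), then the opening, from -1 (shut) to 1 (fully open). A call has 1 to 5 rows; each row shifts and turns the commanded pose from where the row before left it, along the tool's axes as they then stand; what a row does not reach is not made up. A row lasts 1/10 s, in which the tool goes at most 50 mm and 8.59 degrees, less where a joint would pass 70% of its speed; a pose out of reach is approached as far as the arm can. A call with a number of a shift or a turn outside -1 to 1 is refused whole. A call with a gripper value outside its range is refused whole. The fingers move at their own pace and stop on an object; "force" is the grip in N (left out, the last holds). Time passes only in rows, so rows that do not move let the fingers close. It gives the time, the measured TCP pose, the force, the opening and the grip force at its end, in the units of the state.
- get_obs(): the state, without advancing time (a new reading comes with each control period).
- capture(name): name is "scene" or "top"; returns the picture (384x512x3 uint8, red, green, blue); there is no depth.
- camera_params(name): a dict with "mtx" (3x3 intrinsics, pixels), "k1" (the pictures are not rectified: a ray, as slopes to the right and down, at radius r is drawn at 1 + k1 r^2 times it, then the intrinsics apply), "R" (3x3) and "t" (3): a world point X has camera coordinates R X + t. Camera axes: x right, y down, z forward; pixel columns grow to the right and rows downward; lengths in mm; the calibration is good to about 2 mm. A picture is of the moment at which its call begins. camera_params takes no time and is no camera call.
- hand_in(): hands the job in; it is judged then, once.
Trained networks look in the newest picture that a camera, given by its name, has taken for a name from the list of things; names that differ only in an ending like _2 or _b are one class to them, and where a whole thing is asked for, a point or a joint stands for the part that bears it (a point fixed in the world has none). Each returns a list of dicts, best first, with "score" (0 to 1); they miss things now and then, are a little off and sometimes report something else, mostly with a low value. They report only what shows in the picture. A call takes as long as a camera call. They do not tell look-alikes from the thing itself.
- cut_out(camera, target): "pixels" (384x512 bool, what is visible of it) and "extent" ([centre column, centre row, width, height] in pixels, round what is visible of it).
- pinpoint(camera, target): "xy" ([column, row] in pixels: a listed point, or the origin of a listed thing).
The state is a dict: "t": time; "joint_positions": joint angles; "dq": joint speeds; "effort": joint torques, N m; "tcp_pos": TCP position; "tool_rot": TCP orientation; "force": force on the tool from outside, world axes, zero at the start; "torque": the same for the moment, N m; "gripper_width": opening from 0.0 (shut) to 1.0 (fully open); "grasp_force": force on a finger pad.
Only numpy, scipy, OpenCV 4.12 (cv2) and the standard library are available. Lean on these libraries where they do the work, as an engineer would, in place of code of your own. Each camera call takes 0.05 s, during which the arm holds its last target. There are 200 camera calls.

### The job

Get the circuit board clamped in its sloping soldering fixture: swing the red quarter-turn lever fully open, take the clamp bar from its stand and set it into the two blue rests across the board, centred and flat in both, holding it at the slope's angle and letting go only once it is down in the rests (do not drop it in). Then swing the red lever fully closed over the bar, and leave the loose items on the bench where they are.

Things in the scene. Friction and masses are not known exactly. Their poses are not given: they have to be found in the camera images.
- cradle: sloping aluminium plate 160 x 290 mm with a green circuit board. Origin: centre of the plate's upper face, 60 mm above the bench. x runs up the slope (30 degrees, rising away from the robot), y level across it, z is the plate's normal, leaning 30 degrees towards the robot. Seated, the bar lies along y: bar origin at (0, 0, 25 mm), bar z along plate z. Board parts are at most 11 mm high (z)
- rest_left (a point): middle of the floor of the blue U-shaped rest nearer the lever, at (0, +65, 25) mm in the plate's frame, axes as the plate's. The rest is 18 mm long in y; its walls are 26 mm apart in x, rise 12 mm above the floor and then flare outwards to about 20 mm above it
- rest_right (a point): the same for the other blue rest, at (0, -65, 25) mm in the plate's frame
- lever (a joint): angle of the red-handled lever about the plate's normal through the pivot post (22 mm across) at x = 0, y = +125 mm of the plate. 0 = closed stop: lever along the plate's -y, over the bar's end and left rest. 1.571 = open stop: lever points straight down the slope (-x), clear of the rests. It stays where left and turns with about 2 N at the handle
- lever_grip (a point): point in the lever's red upright paddle, 72 mm from the pivot axis, z = 78 mm of the plate. Paddle: 12 mm thick, 45 to 95 mm from the axis, z = 61 to 100 mm of the plate, on a 14 mm wide steel arm at z = 53 to 61 mm (seated bar's top: z = 49 mm). Site axes: y from the lever's tip to its pivot, x across the paddle's thickness, z the plate's normal
- clamp_bar: loose aluminium clamp bar, 180 mm long (y) x 20 mm wide (x) x 24 mm high (z), about 0.23 kg, with an orange band 50 mm long round its middle. Origin: centre of its underside. Starts lying on its stand; its two ends are alike
- bar_stand: black fixed stand for the clamp bar, base 60 x 170 mm and two grey blocks (45 x 20 mm, at y = -60 and +60 mm), tops 30 mm above the bench, that carry the bar. Origin: centre of its underside
- parts_tray: black fixed parts tray, 80 x 160 x 22 mm; origin: centre of its underside; bystander
- solder_spool: loose solder spool standing on its flange, steel, 60 mm across, 50 mm tall; bystander; origin: centre of its underside
- alcohol_bottle: loose pink bottle with a white cap, 60 mm across, 130 mm tall; bystander; origin: centre of its underside
- flux_jar: loose small jar, 44 mm across, 45 mm tall; bystander; origin: centre of its underside
- screwdriver: loose screwdriver lying on the bench; bystander; origin: the tool's underside
- brush: loose brush lying on the bench; bystander; origin: the tool's underside
- tip_cup: loose open blue cup, 60 mm across, 70 mm tall; bystander; origin: centre of its underside
Not all that is in view belongs to the job. Several things have the shape of the clamp_bar; the one meant has the colours described above.

How it is judged (in metres and radians):
On the way, in this order (a step that is already met when the one before it is completed fails the run):
1. the lever is swung open to within 7 degrees of its open stop (value of joint lever above 1.45 rad), for 0.1 s.
2. the bar is in both rests, within 11 mm of their floors and within 17 degrees of the slope's angle, while the fingers still hold it (x of clamp_bar in the frame of cradle between -0.008 and 0.008 m and y of clamp_bar in the frame of cradle between -0.02 and 0.02 m and z of clamp_bar in the frame of cradle between 0.016 and 0.038 m and angle between the z axis of clamp_bar and the z axis of cradle, either way round below 0.3 rad and angle between the y axis of clamp_bar and the y axis of cradle, either way round below 0.15 rad and contact force between the fingers and clamp_bar above 1 N), for 0.05 s.
3. the bar lies released on the floors of both rests, with the lever still open (above 60 degrees) (x of clamp_bar in the frame of cradle between -0.006 and 0.006 m and y of clamp_bar in the frame of cradle between -0.015 and 0.015 m and z of clamp_bar in the frame of cradle between 0.021 and 0.029 m and angle between the y axis of clamp_bar and the y axis of cradle, either way round below 0.07 rad and angle between the z axis of clamp_bar and the z axis of cradle, either way round below 0.12 rad and contact force between the fingers and clamp_bar below 0.2 N and value of joint lever above 1.05 rad), for 0.2 s.
At the end, for the whole second after the job is handed in: The bar lies at rest in both rests (underside within 4 mm of their floors, within 6 mm across and 15 mm along of the centre, parallel to the rests within 4 degrees and flat within 7 degrees), and the lever is within 7 degrees of its closed stop (x of clamp_bar in the frame of cradle between -0.006 and 0.006 m and y of clamp_bar in the frame of cradle between -0.015 and 0.015 m and z of clamp_bar in the frame of cradle between 0.021 and 0.029 m and angle between the y axis of clamp_bar and the y axis of cradle, either way round below 0.07 rad and angle between the z axis of clamp_bar and the z axis of cradle, either way round below 0.12 rad and value of joint lever below 0.12 rad and linear speed of clamp_bar below 0.02 m/s); the robot touches nothing.
It fails at once if a loose item on the bench (spool, bottle, jar, screwdriver, brush or cup) is moved by more than 30 mm (distance of any of solder_spool, alcohol_bottle, flux_jar, screwdriver, brush, tip_cup from where it was at the start of the episode above 0.03 m).
It also fails if it takes over 61 s, if anything falls off the work surface, if the arm or the gripper's body presses on something with over 40 N, if the wrist force passes 120 N, or if a joint passes its speed limit or range.

## Working session

There is one attempt and no reset: what is moved stays moved. The work goes in short steps, Python scripts to look and compute and a tool call to move; the robot and the scene stay as the last step left them, time stands still between calls to the robot, and variables do not carry over. Pictures are saved under pics/ and viewed, at most 12 in all, crops included, and the job is handed in when it is done.

Besides the shell and the picture viewer there is one more tool, called as name(argument=value, ...) on one line, values as JSON. play_rows: Moves the arm, as the interface text tells. Shifts and turns lie within -1 to 1; 1 stands for 25 mm of shift or 8 degrees of turn. Its arguments: {"type":"object","properties":{"series":{"type":"array"},"force":{"type":"number"}},"required":["series"]}

```bash
ls; mkdir -p pics; python3 - <<'E'
from cell import *
import cv2,numpy as np
a=[]
for n in("scene","top"):
    im=capture(n);a.append(im);p=camera_params(n)
    print(n,p['mtx'].tolist(),p['k1'],np.round(-p['R'].T@p['t']),np.round(p['R'],2).tolist())
    cv2.imwrite(f'pics/{n}0.png',cv2.resize(im[:,:,::-1],(800,600)))
    for t in["cradle","rest_left","rest_right","lever_grip","clamp_bar","bar_stand","parts_tray","solder_spool","alcohol_bottle","flux_jar","screwdriver","brush","tip_cup"]:
        print(t,[(np.round(d['xy']).tolist(),round(d['score'],2)) for d in pinpoint(n,t)][:4])
o=get_obs();print({k:np.round(v,3).tolist() for k,v in o.items()})
E
```

```text
pics
scene [[459.49499757951423, 0.0, 255.8195682211358], [0.0, 459.49499757951423, 192.53360009436793], [0.0, 0.0, 1.0]] -0.13715218696307155 [1365.  298. 1058.] [[-0.24, 0.97, -0.02], [0.71, 0.16, -0.69], [-0.67, -0.18, -0.72]]
cradle [([279.0, 240.0], 0.63)]
rest_left [([304.0, 234.0], 0.91)]
rest_right [([140.0, 231.0], 0.73), ([259.0, 230.0], 0.67)]
lever_grip [([298.0, 215.0], 0.8), ([257.0, 229.0], 0.19)]
clamp_bar [([136.0, 222.0], 0.86), ([173.0, 142.0], 0.83)]
bar_stand [([135.0, 233.0], 0.69)]
parts_tray [([166.0, 196.0], 0.96)]
solder_spool [([162.0, 284.0], 0.58)]
alcohol_bottle [([237.0, 301.0], 0.95)]
flux_jar [([202.0, 174.0], 0.53), ([166.0, 197.0], 0.15)]
screwdriver [([270.0, 191.0], 0.81)]
brush [([389.0, 252.0], 0.98)]
tip_cup [([364.0, 296.0], 0.73)]
top [[373.3555124460492, 0.0, 254.35391067056665], [0.0, 373.3555124460492, 191.23542846757636], [0.0, 0.0, 1.0]] 0.016142627698794494 [ 333.   95. 1217.] [[0.0, -1.0, 0.03], [-0.99, -0.01, -0.16], [0.16, -0.03, -0.99]]
cradle [([222.0, 164.0], 0.85), ([305.0, 122.0], 0.69)]
rest_left [([198.0, 168.0], 0.89)]
rest_r
[... 210 characters left out ...]
], 0.63), ([350.0, 162.0], 0.35)]
solder_spool [([305.0, 121.0], 0.68), ([317.0, 245.0], 0.62)]
alcohol_bottle [([246.0, 115.0], 0.74)]
flux_jar [([315.0, 246.0], 0.56)]
screwdriver [([135.0, 183.0], 0.74), ([246.0, 245.0], 0.7), ([352.0, 161.0], 0.38)]
brush [([247.0, 116.0], 0.33)]
tip_cup [([151.0, 141.0], 0.7)]
{'t': 1.4, 'joint_positions': [1.005, 0.477, 0.022, 1.555, -0.011, 1.109, -0.083], 'dq': [0.001, -0.0, -0.002, -0.001, -0.002, 0.0, -0.0], 'effort': [0.0, -58.272, 1.533, -27.293, -0.054, 0.01, 0.0], 'tcp_pos': [298.354, -605.505, 404.666], 'tool_rot': [3.06, 0.713, 0.0], 'force': [0.669, -0.448, 0.236], 'torque': [0.021, -0.018, 0.021], 'grasp_force': 0.0, 'gripper_width': 1.001}
```

View pictures.

View pics/scene0.png

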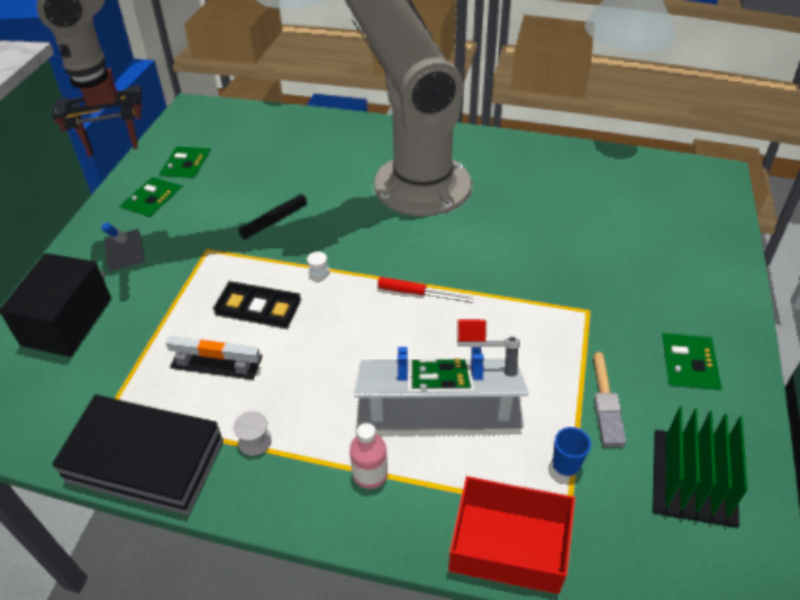

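View pics/top0.png

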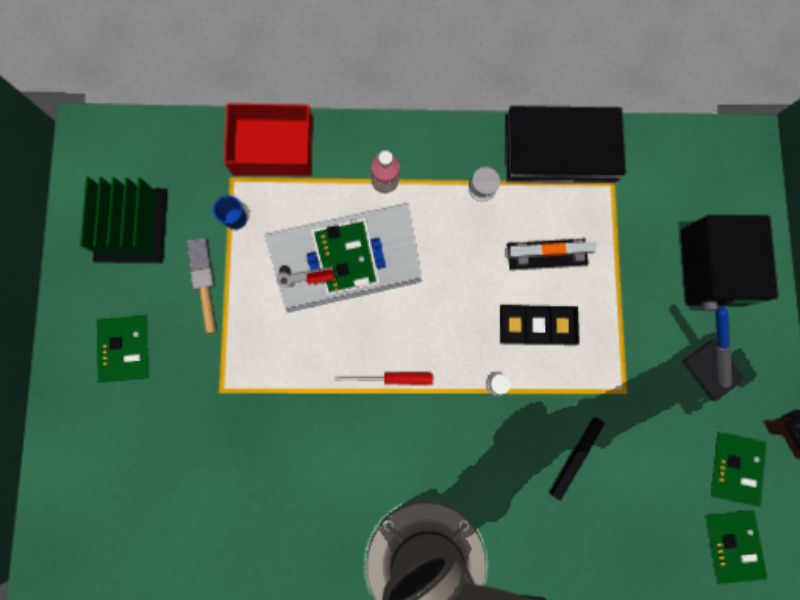

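The scene view shows the cradle at about (440,390), the bar with its orange band at (211,349) and the red paddle at (472,330). In the top view the bar is at (552,249), the pivot at (285,272) and the paddle at (320,277). The lever is partly open. The black bar at (577,457) is a look-alike.

```bash
cat > h.py <<'E'
import numpy as np,cv2
from cell import *
from scipy.optimize import least_squares
from scipy.spatial.transform import Rotation as Ro
P={n:camera_params(n) for n in("scene","top")}
def proj(n,X):
    p=P[n];c=np.atleast_2d(X)@p['R'].T+p['t'];s=c[:,:2]/c[:,2:]
    s=s*(1+p['k1']*(s**2).sum(1,keepdims=True))
    return s@p['mtx'][:2,:2].T+p['mtx'][:2,2]
def tri(a,b,g=(500,0,50)):
    f=lambda X:np.r_[proj("scene",X)[0]-a,proj("top",X)[0]-b]
    r=least_squares(f,g);return r.x,np.abs(r.fun).max()
def onplane(n,px,z):
    r=least_squares(lambda q:proj(n,[q[0],q[1],z])[0]-px,(600,0));return r.x
def cradleT(x,y,yaw,z=60,sl=np.radians(30)):
    return np.array([x,y,z]),(Ro.from_euler('z',yaw)*Ro.from_euler('y',-sl)).as_matrix()
E
python3 - <<'E'
from h import *
im={n:capture(n) for n in P}
pp={}
for t in["rest_left","rest_right","lever_grip","cradle","clamp_bar","bar_stand"]:
    pp[t]={n:[d['xy'] for d in pinpoint(n,t) if d['score']>.4] for n in P}
    for a in pp[t]['scene']:
        for b in pp[t]['top']:
            X,e=tri(a,b)
            if e<6: print(t,np.round(a),np.round(b),np.round(X,1),round(e,1))
for t in["cradle","clamp_bar","lever","bar_stand"]:
    for n in P:
        for d in cut_out(n,t)[:3]:
            m=np.asarray(d['pixels']).astype(np.uint8)
            print(t,n,round(d['score'],2),np.round(d['extent']),cv2.minAreaRect(cv2.findNonZero(m)))
            np.save(f'm_{t}_{n}_{int(d["extent"][0])}.npy',m)
a=im['scene'][195:285,220:345];b=im['top'][120:205,165:275];c=im['scene'][205:245,100:175];d=im['top'][145:175,315:390]
f=lambda q,w:cv2.resize(q[:,:,::-1],None,fx=w,fy=w,interpolation=cv2.INTER_CUBIC)
M=np.zeros((600,800,3),np.uint8)
for q,w,x,y in((a,3.2,0,0),(b,3.6,402,0),(c,5,0,330),(d,5,402,330)):
    g=f(q,w)[:600-y,:800-x];M[y:y+g.shape[0],x:x+g.shape[1]]=g
cv2.imwrite('pics/crop1.png',M)
E
```

```text
rest_left [304. 232.] [199. 171.] [576.2 227.7  79.4] 2.0
rest_right [259. 228.] [241. 164.] [597.8 101.8  87.5] 0.3
lever_grip [300. 217.] [208. 177.] [550.7 203.5 105.8] 0.4
lever_grip [303. 233.] [208. 177.] [560.8 213.8  49.9] 2.0
cradle [280. 237.] [223. 164.] [600.8 159.9  66.9] 0.3
clamp_bar [174. 140.] [367. 294.] [ 198.2 -307.8   -6.1] 1.7
bar_stand [137. 230.] [350. 162.] [ 624.5 -262.9    7.8] 1.3
cradle scene 0.69 [281. 228. 109.  48.] ((281.6341247558594, 229.04779052734375), (49.70976257324219, 110.05138397216797), 89.04515838623047)
cradle top 0.98 [221. 163.  95.  64.] ((220.14559936523438, 163.66314697265625), (49.76630783081055, 93.38628387451172), 77.6192398071289)
cradle top 0.21 [196. 178.  37.   9.] ((194.90777587890625, 177.34738159179688), (9.210573196411133, 36.284080505371094), 85.42607879638672)
clamp_bar scene 0.91 [175. 139.  42.  31.] ((174.50003051757812, 137.50001525878906), (9.391485214233398, 48.746280670166016), 63.43495178222656)
clamp_bar scene 0.57 [137. 222.  58.  19.] ((136.39999389648438, 223.19998168945312), (59.679813385009766, 10.7480230331
[... 174 characters left out ...]
bar top 0.77 [368. 292.  34.  53.] ((369.28460693359375, 292.3769226074219), (8.806465148925781, 56.68387222290039), 29.744882583618164)
lever scene 0.81 [312. 216.  41.  19.] ((311.554931640625, 212.35182189941406), (39.37813186645508, 16.390897750854492), 1.9091525077819824)
lever top 0.74 [196. 178.  38.   8.] ((194.92080688476562, 177.2079315185547), (9.353349685668945, 36.41836166381836), 84.2894058227539)
bar_stand scene 0.76 [138. 234.  59.  15.] ((136.89231872558594, 234.361572265625), (55.691593170166016, 11.659265518188477), 7.125016689300537)
bar_stand top 0.64 [349. 163.  49.  21.] ((350.1793212890625, 162.54827880859375), (17.675329208374023, 49.26777648925781), 86.633544921875)
```

View pics/crop1.png

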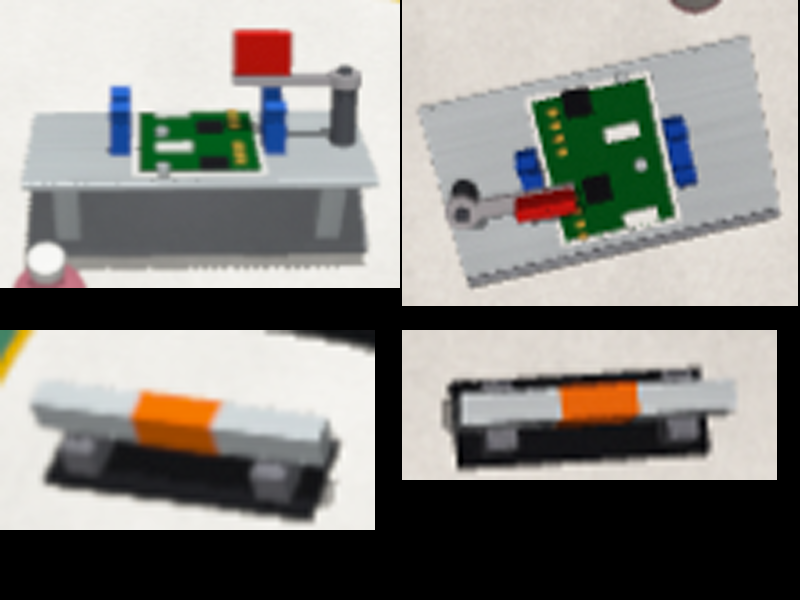

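```bash
cat >> h.py <<'E'
def snap(g,n,A,B,w=4,sign=None):
    """residuals (px) of strongest gradient across projected segment A-B, robust"""
    s=np.linspace(.06,.94,30)[:,None];q=proj(n,A+(B-A)*s)
    t=q[-1]-q[0];t/=np.linalg.norm(t);nn=np.array([-t[1],t[0]])
    o=np.arange(-w-1,w+1.01,.25)
    xy=(q[:,None]+o[None,:,None]*nn).astype(np.float32)
    v=cv2.remap(g,xy[...,0],xy[...,1],cv2.INTER_CUBIC);v=cv2.GaussianBlur(v,(5,1),0.8)
    d=np.abs(np.gradient(v,axis=1))[:,4:-4];oo=o[4:-4]
    k=oo[d.argmax(1)];ok=d.max(1)>d.max(1).max()*.3
    return q,nn,k,ok
def fit(ims,segs,fun,p0,w=4,it=8,verb=True):
    """segs: list (cam,A,B) local; fun(p)->(t,R)"""
    p=np.array(p0,float)
    for i in range(it):
        t,R=fun(p);obs=[]
        for n,A,B in segs:
            q,nn,k,ok=snap(ims[n],n,np.array(A,float)@R.T+t,np.array(B,float)@R.T+t,w if i<it//2 else 2.5)
            obs.append((q[ok]+k[ok,None]*nn,nn))
        def f(p):
            t,R=fun(p);r=[]
            for (n,A,B),(o,nn) in zip(segs,obs):
                s=np.linspace(0,1,2)[:,None];e=proj(n,(np.array(A)+(np.array(B)-A)*s)@R.T+t)
                d=e[1]-e[0];d/=np.linalg.norm(d);m=np.array([-d[1],d[0]])
                r.append((o-e[0])@m)
            return np.concatenate(r)
        p=least_squares(f,p,loss='soft_l1',f_scale=.5,x_scale=[10,10,.05,10][:len(p)]).x
    if verb:
        t,R=fun(p)
        for (n,A,B),(o,nn) in zip(segs,obs):
            e=proj(n,np.array([A,B],float)@R.T+t);d=e[1]-e[0];d/=np.linalg.norm(d)
            rr=(o-e[0])@np.array([-d[1],d[0]]);print(n,A,B,'med %.2f std %.2f n%d'%(np.median(rr),rr.std(),len(rr)))
    return p
def gray(im): return im.astype(np.float32).min(2)
E
python3 - <<'E'
from h import *
ims={n:gray(capture(n)) for n in P}
c=[(80,145,0),(80,-145,0),(-80,-145,0),(-80,145,0)]
segs=[("top",c[0],c[1]),("top",c[1],c[2]),("top",c[3],c[0]),("scene",c[1],c[2]),("scene",c[3],c[0]),("scene",c[2],c[3])]
# blue rest outer x-faces unknown; plate only
for f,p in((lambda p:cradleT(*p),(600,160,.18)),(lambda p:cradleT(p[0],p[1],p[2],p[3]),(600,160,.18,60))):
    q=fit(ims,segs,f,p);print('cradle',np.round(q,3))
t,R=cradleT(*q[:3])
for k in("L","R"): print(k,[np.round(proj(n,t+R@np.array([0,65 if k=="L" else -65,25])),1).tolist() for n in P])
G=np.array([550.7,203.5,105.8]);print('grip in cradle',R.T@(G-t), 'pivot px',[proj(n,t+R@np.array([0,125,61])).round(1).tolist() for n in P])
b=[(10,90,24),(10,-90,24),(-10,-90,24),(-10,90,24)]
segs=[(n,b[i],b[(i+1)%4]) for n in P for i in range(4)]
bf=lambda p:(np.array([p[0],p[1],p[3] if len(p)>3 else 30]),Ro.from_euler('z',p[2]).as_matrix())
for p in((626,-265,0.05),(626,-265,.05,30)):
    q=fit(ims,segs,bf,p);print('bar',np.round(q,3))
E
```

```text
top (80, 145, 0) (80, -145, 0) med 0.08 std 0.25 n30
top (80, -145, 0) (-80, -145, 0) med 0.28 std 0.44 n29
top (-80, 145, 0) (80, 145, 0) med -1.24 std 1.44 n11
scene (80, -145, 0) (-80, -145, 0) med 0.04 std 0.27 n30
scene (-80, 145, 0) (80, 145, 0) med 0.70 std 0.73 n25
scene (-80, -145, 0) (-80, 145, 0) med 0.04 std 0.66 n13
cradle [6.05106e+02 1.65459e+02 2.31000e-01]
top (80, 145, 0) (80, -145, 0) med 0.26 std 0.49 n11
top (80, -145, 0) (-80, -145, 0) med 0.46 std 0.55 n29
top (-80, 145, 0) (80, 145, 0) med -1.11 std 1.49 n14
scene (80, -145, 0) (-80, -145, 0) med -0.29 std 0.26 n30
scene (-80, 145, 0) (80, 145, 0) med -0.46 std 1.00 n22
scene (-80, -145, 0) (-80, 145, 0) med 0.31 std 0.71 n14
cradle [5.92226e+02 1.62185e+02 2.27000e-01 4.43120e+01]
L [[[305.0, 227.8]], [[202.3, 173.8]]]
R [[[257.5, 227.9]], [[243.4, 164.9]]]
grip in cradle [-4.07773068 49.60759104 55.23956356] pivot px [[[327.4, 215.3]], [[182.6, 181.7]]]
scene (10, 90, 24) (10, -90, 24) med 0.07 std 0.39 n23
scene (10, -90, 24) (-10, -90, 24) med -0.11 std 0.29 n14
scene (-10, -90, 24) (-10, 90, 24) med 0.02 std 0.16 n9
scene (-10, 90, 24) (10, 90, 24) med 0.98 std 0.63 n28
top (10, 90, 24) (10, -90, 24) med -1.70 std 0.57 n27
top (10, -90, 24) (-10, -90, 24) med 0.25 std 0.36 n27
top (-10, -90, 24) (-10, 90, 24) med -0.90 std 0.47 n22
top (-10, 90, 24) (10, 90, 24) med 0.00 std 0.80 n30
bar [ 6.26715e+02 -2.59568e+02  6.30000e-02]
scene (10, 90, 24) (10, -90, 24) med -0.03 std 0.41 n23
scene (10, -90, 24) (-10, -90, 24) med -0.01 std 0.32 n15
scene (-10, -90, 24) (-10, 90, 24) med 0.03 std 0.12 n9
scene (-10, 90, 24) (10, 90, 24) med 0.26 std 0.69 n27
top (10, 90, 24) (10, -90, 24) med -1.26 std 0.69 n27
top (10, -90, 24) (-10, -90, 24) med 0.25 std 0.16 n24
top (-10, -90, 24) (-10, 90, 24) med -1.25 std 0.33 n21
top (-10, 90, 24) (10, 90, 24) med 0.25 std 0.92 n30
bar [ 6.27893e+02 -2.58511e+02  7.00000e-02  3.20480e+01]
```

```bash
python3 - <<'E'
from h import *
raw={n:capture(n) for n in P}
c=[(80,145,0),(80,-145,0),(-80,-145,0),(-80,145,0)]
segs=[("top",c[0],c[1]),("top",c[1],c[2]),("top",c[3],c[0]),("scene",c[1],c[2]),("scene",c[3],c[0]),("scene",c[2],c[3])]
for name,gf in(("b-r",lambda i:i[...,2].astype(np.float32)-i[...,0]),("r",lambda i:i[...,0].astype(np.float32))):
    ims={n:cv2.GaussianBlur(gf(raw[n]),(0,0),.7) for n in P}
    for f,p in((lambda p:cradleT(*p),(602,160,.22)),(lambda p:cradleT(p[0],p[1],p[2],p[3]),(602,160,.22,60))):
        q=fit(ims,segs,f,p,w=3.5);print(name,'cradle',np.round(q,3))
# picked corners (px) from the crop
tp={(80,145):(170,149.7),(80,-145):(261.1,130.3),(-80,-145):(269.7,177.5),(-80,145):(183,196.8)}
sc={(80,145):(337.5,252.5),(80,-145):(227,252.5),(-80,-145):(231,230.3),(-80,145):(333,230.3)}
def r(p):
    t,R=cradleT(*p);return np.concatenate([(proj(n,t+R@np.array([*k,0]))[0]-v) for n,d in(("top",tp),("scene",sc)) for k,v in d.items()])
s=least_squares(r,(600,160,.2,60),loss='soft_l1',x_scale=[10,10,.05,10]);print(s.x,s.fun.round(1))
s3=least_squares(lambda p:r([*p,60]),(600,160,.2),loss='soft_l1',x_scale=[10,10,.05]);print(s3.x)
# blue rests
for n in P:
    i=raw[n].astype(int);m=((i[...,2]-i[...,0]>60)&(i[...,2]-i[...,1]>40)).astype(np.uint8)
    k,_,st,ce=cv2.connectedComponentsWithStats(m)
    print(n,[(st[j].tolist(),ce[j].round(1).tolist()) for j in range(1,k) if st[j,4]>15])
p=s3.x;t,R=cradleT(*p)
M=[]
for n,(x,y,w,h,z) in(("scene",(215,190,130,85,3)),("top",(160,115,125,90,3.2))):
    g=cv2.resize(raw[n][y:y+h,x:x+w,::-1],None,fx=z,fy=z,interpolation=cv2.INTER_CUBIC)
    def pl(pts,col,cl=True):
        q=((proj(n,np.array(pts,float)@R.T+t)-[x,y]+.5)*z-.5).round().astype(int);cv2.polylines(g,[q],cl,col,1)
    pl(c,(0,0,255))
    for sy in(65,-65):
        for zz in(25,45): pl([(a,sy+b,zz) for a,b in((-13,-9),(13,-9),(13,9),(-13,9))],(0,255,255))
    pl([(0,125,0),(0,125,61)],(255,0,255),False)
    M.append(g)
W=np.zeros((600,800,3),np.uint8);W[:M[0].shape[0],:M[0].shape[1]]=M[0];W[300:300+M[1].shape[0],:M[1].shape[1]]=M[1]
cv2.imwrite('pics/ov1.png',W)
E
```

```text
top (80, 145, 0) (80, -145, 0) med 0.03 std 0.16 n30
top (80, -145, 0) (-80, -145, 0) med 0.51 std 0.15 n30
top (-80, 145, 0) (80, 145, 0) med -0.51 std 0.37 n30
scene (80, -145, 0) (-80, -145, 0) med -0.24 std 0.18 n30
scene (-80, 145, 0) (80, 145, 0) med 1.23 std 0.24 n30
scene (-80, -145, 0) (-80, 145, 0) med -0.21 std 1.05 n10
b-r cradle [6.03568e+02 1.66188e+02 2.30000e-01]
top (80, 145, 0) (80, -145, 0) med -0.02 std 0.17 n30
top (80, -145, 0) (-80, -145, 0) med 0.49 std 0.10 n30
top (-80, 145, 0) (80, 145, 0) med -0.75 std 0.38 n30
scene (80, -145, 0) (-80, -145, 0) med -0.52 std 0.21 n30
scene (-80, 145, 0) (80, 145, 0) med 0.46 std 0.22 n30
scene (-80, -145, 0) (-80, 145, 0) med -0.28 std 1.04 n11
b-r cradle [6.04418e+02 1.66207e+02 2.31000e-01 5.54180e+01]
top (80, 145, 0) (80, -145, 0) med 0.04 std 0.21 n30
top (80, -145, 0) (-80, -145, 0) med 0.25 std 0.32 n30
top (-80, 145, 0) (80, 145, 0) med -1.00 std 0.95 n30
scene (80, -145, 0) (-80, -145, 0) med -0.25 std 0.23 n30
scene (-80, 145, 0) (80, 145, 0) med 0.74 std 0.66 n25
scene (-80, -145, 0) (-80, 145, 0) med 0.04 std 
[... 517 characters left out ...]
-0.1  0.4  0.1  0.   0.3 -0.4  0.   1.3  0.1 -0.4  0.1  0.1  0.
 -2.4 -0.1]
[6.03854817e+02 1.66516274e+02 2.25011304e-01]
scene [([0, 0, 53, 63, 991], [20.9, 22.8]), ([60, 0, 46, 89, 1459], [82.0, 41.1]), ([445, 0, 14, 2, 22], [452.6, 0.4]), ([197, 60, 37, 11, 255], [216.1, 65.1]), ([52, 68, 24, 8, 74], [64.5, 71.5]), ([44, 75, 40, 48, 1007], [64.6, 94.4]), ([65, 143, 10, 8, 46], [69.5, 146.4]), ([254, 222, 7, 22, 136], [257.4, 232.5]), ([302, 222, 8, 21, 144], [305.2, 232.3]), ([354, 273, 24, 31, 565], [364.7, 287.5])]
top [([137, 125, 19, 19, 245], [146.1, 133.6]), ([237, 153, 10, 19, 110], [241.8, 161.6]), ([196, 161, 8, 12, 64], [199.7, 166.9]), ([459, 197, 8, 26, 162], [462.4, 209.4])]
```

View pics/ov1.png

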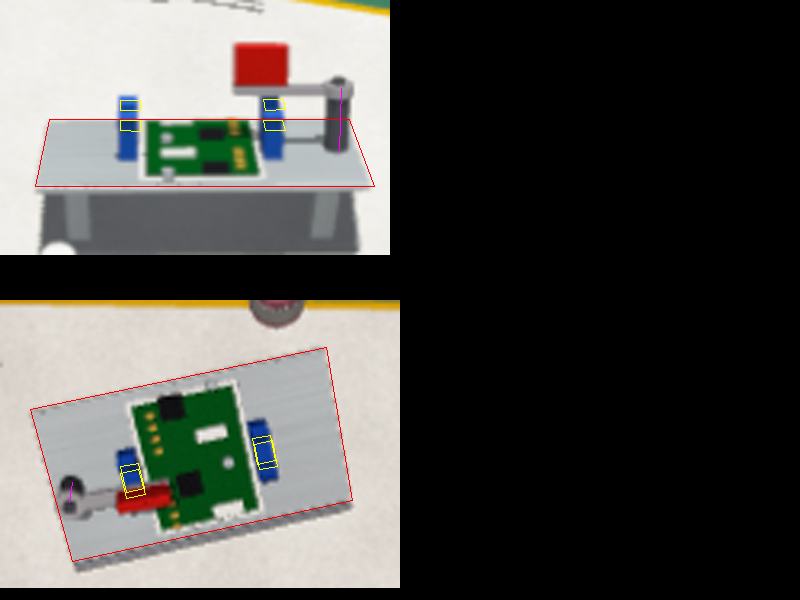

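The overlay fits the plate edges in the top view to within about a pixel. The scene view is slightly off, by at most 3 px of 330 at the right edge. The post and the rests land where they should. Next I'll refine x with the blue rests and get the lever angle from the red paddle.

```bash
python3 - <<'E'
from h import *
raw={n:capture(n) for n in P}
# hull-of-box centroids for right rest blue (plate y -74..-56) and red paddle
def hullmask(n,pts):
    m=np.zeros((384*8,512*8),np.uint8);q=cv2.convexHull(((proj(n,pts)+.5)*8).astype(np.float32)).astype(np.int32)
    return cv2.fillConvexPoly(m,q,1)
def mom(m,s=1):
    y,x=np.nonzero(m);return np.array([x.mean(),y.mean()])/s-(.5 if s>1 else 0),np.array([x.min(),x.max()+1,y.min(),y.max()+1])/s
obsb={};obsr={}
for n in P:
    i=raw[n].astype(int)
    b=((i[...,2]-i[...,0]>45)&(i[...,2]-i[...,1]>30))
    r=((i[...,0]-i[...,1]>70)&(i[...,0]-i[...,2]>70))
    wb=np.zeros_like(b);wr=np.zeros_like(b)
    if n=="scene": wb[218:248,250:264]=1;wr[200:222,285:315]=1
    else: wb[148:176,232:252]=1;wr[165:186,190:220]=1
    obsb[n]=mom(b&wb);obsr[n]=mom(r&wr)
def rest(p,W,F,n):
    t,R=cradleT(*p);pts=np.array([(s*x,y,z) for s in(-1,1) for x,z in((W,0),(W,37),(F,45)) for y in(-74,-56)],float)
    return mom(hullmask(n,pts@R.T+t),8)
for p in((603.8,166.3,.228),(600,166.3,.228),(603.8,163,.228)):
    for W,F in((17,23),):
        for n in P: print(p,n,'d centroid',(obsb[n][0]-rest(p,W,F,n)[0]).round(2),'d ext',(obsb[n][1]-rest(p,W,F,n)[1]).round(1))
p=(603.8,166,.228);t,R=cradleT(*p)
for n in P:
    for th in(0,.1,.2,.3):
        d=np.array([-np.sin(th),-np.cos(th),0]);e=np.array([np.cos(th),-np.sin(th),0]);o=np.array([0,125,0])
        pts=np.array([o+d*r+e*a+[0,0,z] for r in(45,95) for a in(-6,6) for z in(61,100)])
        print(n,th,'paddle d',(obsr[n][0]-mom(hullmask(n,pts@R.T+t),8)[0]).round(2))
for k,n,px,z in(("bottle cap","top",(385*.64,158*.64),130),("spool","top",(485*.64,182*.64),50),("jar","top",(498*.64,383*.64),45),("cup","top",(229*.64,210*.64),70)): print(k,onplane(n,px,z).round())
E
```

```text
(603.8, 166.3, 0.228) scene d centroid [-0.72  0.63] d ext [-0.8 -0.9  0.   1.1]
(603.8, 166.3, 0.228) top d centroid [-0.5  -0.37] d ext [-0.9 -0.6 -1.8  0.9]
(600, 166.3, 0.228) scene d centroid [-1.06  1.62] d ext [-1.1 -1.2  1.   2.1]
(600, 166.3, 0.228) top d centroid [-0.47 -1.61] d ext [-0.9 -0.6 -3.  -0.4]
(603.8, 163, 0.228) scene d centroid [0.44 0.74] d ext [0.4 0.2 0.1 1.2]
(603.8, 163, 0.228) top d centroid [-1.53 -0.36] d ext [-1.9 -1.6 -1.9  0.9]
scene 0 paddle d [-0.93 -0.84]
scene 0.1 paddle d [-0.77 -0.03]
scene 0.2 paddle d [-1.01  0.81]
scene 0.3 paddle d [-1.48  1.63]
top 0 paddle d [-0.    1.88]
top 0.1 paddle d [-0.41 -0.3 ]
top 0.2 paddle d [-0.66 -2.54]
top 0.3 paddle d [-0.67 -4.76]
bottle cap [783.  88.]
spool [ 766. -123.]
jar [ 349. -141.]
cup [693. 402.]
```

```bash
cat >> h.py <<'E'
C,RC=cradleT(605,166,.228)
RT=RC@np.array([[0,1,0],[1,0,0],[0,0,-1.]])   # tool x = plate y, tool y = plate x, tool z = -normal
def pt(x,y,z,off=182): return C+RC@np.array([x,y,z+off])   # tcp for tip (off 182) / grasp point (163)
def plan(wps,start=None):
    """wps: (pos,R,step_mm,grip). prints rows by fives"""
    o=get_obs();p,R=(np.array(o['tcp_pos']),Ro.from_rotvec(o['tool_rot'])) if start is None else start
    rows=[]
    for q,Q,st,g in wps:
        Q=Ro.from_matrix(Q);dr=(R.inv()*Q).as_rotvec();n=max(1,int(np.ceil(max(np.linalg.norm(q-p)/st,np.degrees(np.linalg.norm(dr))/7.9)-1e-3)))
        p0,R0=p.copy(),R
        for i in range(1,n+1):
            tp=p0+(q-p0)*i/n;tR=R0*Ro.from_rotvec(dr*i/n)
            s=np.round(R.inv().apply(tp-p)/25,2);a=np.round(np.degrees((R.inv()*tR).as_rotvec())/8,2)
            assert abs(s).max()<=1 and abs(a).max()<=1
            p=p+R.apply(s*25);R=R*Ro.from_rotvec(np.radians(a*8));rows.append([*s,*a,g])
    for i in range(0,len(rows),5): print('['+', '.join('%g'%v for r in rows[i:i+5] for v in r)+']')
    return p,R
def st():
    o=get_obs();R=Ro.from_rotvec(o['tool_rot']).as_matrix();p=np.array(o['tcp_pos']);
    print('t%.2f'%o['t'],'tcp',p.round(1),'tip in plate',(RC.T@(p+182*R[:,2]-C)).round(1),'err deg',np.degrees(Ro.from_matrix(RT.T@R).as_rotvec()).round(1),'F',np.round(o['force'],1),'w',round(o['gripper_width'],3),'g',round(o['grasp_force'],1))
E
python3 - <<'E'
from h import *
w1=pt(42,53,125);print(w1,RT.round(2).tolist())
D=Ro.from_rotvec(get_obs()['tool_rot']).as_matrix()
plan([(np.array([520,-260,400.]),Ro.from_rotvec([0,0,.6]).as_matrix()@D,24.5,-1),(w1,RT,24.5,-1)])
st()
E
```

```text
[478.92468884 191.15421156 346.86979896] [[-0.23, 0.84, 0.49], [0.97, 0.2, 0.11], [-0.0, 0.5, -0.87]]
[0.83, -0.5, 0.01, -0, 0, -0.25, -1, 0.84, -0.47, 0.01, -0, 0, -0.26, -1, 0.86, -0.44, 0.01, -0, 0, -0.25, -1, 0.88, -0.41, 0.01, -0, 0, -0.25, -1, 0.89, -0.37, 0.01, -0, 0, -0.25, -1]
[0.9, -0.35, 0.02, -0, 0, -0.26, -1, 0.91, -0.31, 0.01, -0, 0, -0.25, -1, 0.93, -0.28, 0.01, -0, 0, -0.25, -1, 0.93, -0.25, 0.01, -0, 0, -0.25, -1, 0.94, -0.22, 0.01, -0, 0, -0.26, -1]
[0.95, -0.18, 0.01, -0, 0, -0.25, -1, 0.95, -0.15, 0.01, -0, 0, -0.25, -1, 0.96, -0.11, 0.01, -0, 0, -0.26, -1, 0.96, -0.08, 0.01, -0, 0, -0.25, -1, 0.97, -0.05, 0.01, -0, 0, -0.25, -1]
[0.97, -0.01, 0.02, -0, 0, -0.25, -1, 0.96, 0.02, 0.01, -0, 0, -0.26, -1, 0.79, -0.54, 0.11, -0.19, 0.07, -0.27, -1, 0.8, -0.52, 0.11, -0.19, 0.08, -0.28, -1, 0.82, -0.48, 0.1, -0.18, 0.07, -0.27, -1]
[0.84, -0.46, 0.1, -0.19, 0.07, -0.27, -1, 0.86, -0.42, 0.09, -0.19, 0.08, -0.27, -1, 0.87, -0.4, 0.09, -0.19, 0.07, -0.28, -1, 0.88, -0.37, 0.09, -0.19, 0.07, -0.27, -1, 0.9, -0.33, 0.09, -0.19, 0.07, -0.27, -1]
[0.9, -0.3, 0.1, -0.18, 0.08, -0.27, -1, 0.92, -0.27, 0.09, -0.19, 0.07, -0.28, -1, 0.93, -0.24, 0.1, -0.19, 0.07, -0.27, -1, 0.93, -0.2, 0.1, -0.19, 0.08, -0.27, -1, 0.94, -0.18, 0.1, -0.19, 0.07, -0.27, -1]
[0.94, -0.14, 0.11, -0.18, 0.07, -0.28, -1, 0.95, -0.1, 0.12, -0.19, 0.08, -0.27, -1, 0.95, -0.07, 0.12, -0.19, 0.07, -0.27, -1, 0.95, -0.04, 0.13, -0.19, 0.07, -0.27, -1, 0.95, -0.01, 0.14, -0.19, 0.08, -0.28, -1]
[0.95, 0.02, 0.16, -0.19, 0.07, -0.27, -1]
t2.80 tcp [ 298.3 -605.5  404.7] tip in plate [-328.4 -682.2  377.4] err deg [ 25.3 -20.1  75. ] F [-0.2  1.1  0.2] w 1.003 g 0.0
```

play_rows(series=[0.83,-0.5,0.01,0,0,-0.25,-1,0.84,-0.47,0.01,0,0,-0.26,-1,0.86,-0.44,0.01,0,0,-0.25,-1,0.88,-0.41,0.01,0,0,-0.25,-1,0.89,-0.37,0.01,0,0,-0.25,-1], force=20)

```text
t: 3.3
tcp_pos: [365.0, -501.8, 403.5]
tool_rot: [2.983, 0.984, 0.0]
force: [-0.9, -0.6, 0.3]
gripper_width: 0.579
grasp_force: 0.0
```

play_rows(series=[0.9,-0.35,0.02,0,0,-0.26,-1,0.91,-0.31,0.01,0,0,-0.25,-1,0.93,-0.28,0.01,0,0,-0.25,-1,0.93,-0.25,0.01,0,0,-0.25,-1,0.94,-0.22,0.01,0,0,-0.26,-1])

```text
t: 3.8
tcp_pos: [429.8, -400.5, 401.9]
tool_rot: [2.885, 1.244, 0.0]
force: [0.4, 0.2, -1.3]
gripper_width: 0.131
grasp_force: 0.0
```

play_rows(series=[0.95,-0.18,0.01,0,0,-0.25,-1,0.95,-0.15,0.01,0,0,-0.25,-1,0.96,-0.11,0.01,0,0,-0.26,-1,0.96,-0.08,0.01,0,0,-0.25,-1,0.97,-0.05,0.01,0,0,-0.25,-1])

```text
t: 4.3
tcp_pos: [495.0, -299.0, 400.6]
tool_rot: [2.765, 1.492, 0.0]
force: [0.6, 0.2, 0.2]
gripper_width: 0.01
grasp_force: 0.0
```

```bash
python3 - <<'E'
from h import *
st()
print(plan([(pt(42,53,125),RT,24.5,-1)]))
E
```

```text
t4.30 tcp [ 495.  -299.   400.6] tip in plate [-104.5 -428.1  243.5] err deg [ 28.3 -12.1  45.3] F [0.6 0.2 0.2] w 0.01 g 0.0
[0.76, -0.54, 0.1, -0.17, 0.07, -0.27, -1, 0.79, -0.51, 0.1, -0.17, 0.07, -0.27, -1, 0.8, -0.48, 0.09, -0.17, 0.08, -0.27, -1, 0.81, -0.46, 0.09, -0.16, 0.07, -0.27, -1, 0.84, -0.42, 0.09, -0.17, 0.07, -0.27, -1]
[0.84, -0.4, 0.09, -0.17, 0.07, -0.27, -1, 0.86, -0.37, 0.09, -0.17, 0.08, -0.27, -1, 0.88, -0.33, 0.09, -0.17, 0.07, -0.27, -1, 0.88, -0.31, 0.09, -0.17, 0.07, -0.27, -1, 0.9, -0.27, 0.09, -0.17, 0.07, -0.26, -1]
[0.9, -0.25, 0.09, -0.17, 0.07, -0.27, -1, 0.91, -0.21, 0.1, -0.16, 0.08, -0.27, -1, 0.92, -0.18, 0.1, -0.17, 0.07, -0.27, -1, 0.92, -0.14, 0.11, -0.17, 0.07, -0.27, -1, 0.92, -0.12, 0.12, -0.17, 0.07, -0.27, -1]
[0.93, -0.08, 0.12, -0.17, 0.08, -0.27, -1, 0.93, -0.05, 0.13, -0.17, 0.07, -0.27, -1, 0.93, -0.02, 0.14, -0.16, 0.07, -0.27, -1, 0.93, 0.01, 0.14, -0.17, 0.07, -0.27, -1, 0.92, 0.05, 0.16, -0.17, 0.07, -0.27, -1]
[0.92, 0.07, 0.17, -0.17, 0.08, -0.27, -1]
(array([478.90904735, 191.04249505, 346.78154585]), Rotation.from_matrix(array([[-2.26493908e-01,  8.43631867e-01,  4.86811856e-01],
                            [ 9.74012504e-01,  1.95975339e-01,  1.13548709e-01],
                            [ 3.90190929e-04,  4.99878926e-01, -8.66095207e-01]])))
```

play_rows(series=[0.76,-0.54,0.1,-0.17,0.07,-0.27,-1,0.79,-0.51,0.1,-0.17,0.07,-0.27,-1,0.8,-0.48,0.09,-0.17,0.08,-0.27,-1,0.81,-0.46,0.09,-0.16,0.07,-0.27,-1,0.84,-0.42,0.09,-0.17,0.07,-0.27,-1])

```text
t: 4.8
tcp_pos: [490.9, -182.1, 387.9]
tool_rot: [2.542, 1.7, 0.154]
force: [0.8, -0.6, -0.3]
gripper_width: 0.001
grasp_force: 0.0
```

play_rows(series=[0.84,-0.4,0.09,-0.17,0.07,-0.27,-1,0.86,-0.37,0.09,-0.17,0.08,-0.27,-1,0.88,-0.33,0.09,-0.17,0.07,-0.27,-1,0.88,-0.31,0.09,-0.17,0.07,-0.27,-1,0.9,-0.27,0.09,-0.17,0.07,-0.26,-1])

```text
t: 5.3
tcp_pos: [487.1, -65.3, 375.1]
tool_rot: [2.3, 1.874, 0.299]
force: [0.3, -0.6, -0.2]
gripper_width: 0.005
grasp_force: 0.0
```

play_rows(series=[0.9,-0.25,0.09,-0.17,0.07,-0.27,-1,0.91,-0.21,0.1,-0.16,0.08,-0.27,-1,0.92,-0.18,0.1,-0.17,0.07,-0.27,-1,0.92,-0.14,0.11,-0.17,0.07,-0.27,-1,0.92,-0.12,0.12,-0.17,0.07,-0.27,-1])

```text
t: 5.8
tcp_pos: [483.4, 51.2, 362.2]
tool_rot: [2.042, 2.022, 0.433]
force: [0.1, -0.2, -0.3]
gripper_width: 0.006
grasp_force: 0.0
```

play_rows(series=[0.93,-0.08,0.12,-0.17,0.08,-0.27,-1,0.93,-0.05,0.13,-0.17,0.07,-0.27,-1,0.93,-0.02,0.14,-0.16,0.07,-0.27,-1,0.93,0.01,0.14,-0.17,0.07,-0.27,-1,0.92,0.05,0.16,-0.17,0.07,-0.27,-1])

```text
t: 6.3
tcp_pos: [479.7, 168.0, 349.5]
tool_rot: [1.77, 2.139, 0.556]
force: [0.4, -0.7, 0.9]
gripper_width: 0.004
grasp_force: 0.0
```

play_rows(series=[0.92,0.07,0.17,-0.17,0.08,-0.27,-1])

```text
t: 6.4
tcp_pos: [478.9, 191.3, 346.8]
tool_rot: [1.715, 2.16, 0.58]
force: [-0.1, -0.3, 0.1]
gripper_width: 0.007
grasp_force: 0.0
```

```bash
python3 - <<'E'
from h import *
st()
im=capture("scene")[150:262,200:360];im2=capture("top")[100:212,150:310]
cv2.imwrite('pics/p1.png',cv2.resize(np.hstack([im,im2])[:,:,::-1],None,fx=2.5,fy=2.5,interpolation=cv2.INTER_CUBIC))
# lever pushing arc, after descending
def poke(th,side=1,hx=11,hy=10,push=0):
    d=np.array([-np.sin(th),-np.cos(th)]);e=np.array([-np.cos(th),np.sin(th)])  # e: opening tangent
    h=6+hx*abs(e[0])+hy*abs(e[1])-push
    q=np.array([0,125])+72*d-side*h*e;return q
w=[(pt(42,53,68),RT,20,-1)]
ths=np.arange(.1,1.58,.14)
for th in list(ths)+[1.571]: q=poke(th,push=2);w.append((pt(q[0],q[1],68),RT,13,-1))
plan(w)
E
```

```text
t6.40 tcp [478.9 191.3 346.8] tip in plate [ 42.2  53.3 124.9] err deg [-0.1  0.  -0. ] F [-0.1 -0.3  0.1] w 0.007 g 0.0
[-0.04, 0, 0.76, 0, -0.01, 0.01, -1, -0.03, 0, 0.76, 0, -0.01, 0.01, -1, -0.04, 0, 0.76, 0.01, -0.01, 0.01, -1, -0.01, -0.44, -0, -0, -0, -0, -1, -0.02, -0.45, -0, -0, -0, -0, -1]
[-0.01, -0.44, -0, -0, -0, -0, -1, -0.04, -0.37, -0, -0, -0, -0, -1, 0.02, -0.38, -0, -0, -0, -0, -1, 0.08, -0.39, -0, -0, -0, -0, -1, 0.13, -0.38, 0, -0, -0, -0, -1]
[0.19, -0.37, 0, -0, -0, -0, -1, 0.25, -0.35, 0, -0, -0, -0, -1, 0.3, -0.31, 0, -0, -0, -0, -1, 0.36, -0.27, 0, -0, -0, -0, -1, 0.4, -0.21, 0, -0, -0, -0, -1]
[0.44, -0.15, 0, -0, -0, -0, -1, 0.23, -0.05, 0, -0, -0, -0, -1]
```

View pics/p1.png

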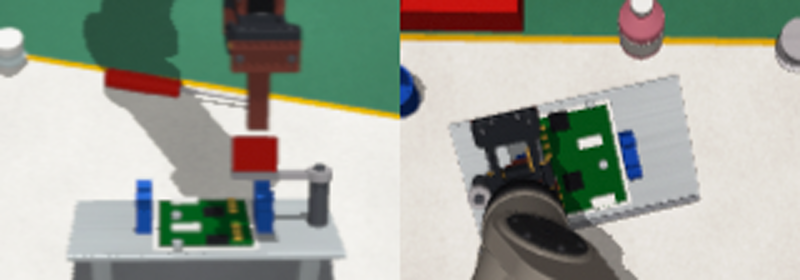

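The closed fingers sit above and upslope of the red paddle, with the tip at (258,125) and the paddle at (255,155) in the left crop. Next they go down and push it open.

play_rows(series=[-0.04,0,0.76,0,0,0,-1,-0.03,0,0.76,0,0,0,-1,-0.04,0,0.76,0,0,0,-1,-0.01,-0.44,0,0,0,0,-1,-0.02,-0.45,0,0,0,0,-1])

```text
t: 7.0
tcp_pos: [489.2, 187.6, 285.7]
tool_rot: [1.72, 2.157, 0.577]
force: [-0.6, 0.5, -0.3]
gripper_width: 0.008
grasp_force: 0.0
```

play_rows(series=[-0.01,-0.44,0,0,0,0,-1,-0.04,-0.37,0,0,0,0,-1,0.02,-0.38,0,0,0,0,-1,0.08,-0.39,0,0,0,0,-1,0.13,-0.38,0,0,0,0,-1])

```text
t: 7.5
tcp_pos: [447.4, 182.9, 262.6]
tool_rot: [1.719, 2.154, 0.58]
force: [2.6, 1.1, 0.9]
gripper_width: 0.002
grasp_force: 1.2
```

play_rows(series=[0.19,-0.37,0,0,0,0,-1,0.25,-0.35,0,0,0,0,-1,0.3,-0.31,0,0,0,0,-1,0.36,-0.27,0,0,0,0,-1,0.4,-0.21,0,0,0,0,-1])

```text
t: 8.0
tcp_pos: [407.1, 211.6, 243.4]
tool_rot: [1.72, 2.153, 0.578]
force: [2.5, -1.8, 1.7]
gripper_width: 0.005
grasp_force: 1.2
```

play_rows(series=[0.44,-0.15,0,0,0,0,-1,0.23,-0.05,0,0,0,0,-1])

```text
t: 8.2
tcp_pos: [398.7, 227.4, 240.6]
tool_rot: [1.719, 2.154, 0.577]
force: [4.7, -16.2, 7.7]
gripper_width: 0.007
grasp_force: 8.4
```

```bash
python3 - <<'E'
from h import *
st()
im=capture("scene")[150:262,200:360];im2=capture("top")[100:212,150:310]
cv2.imwrite('pics/p2.png',cv2.resize(np.hstack([im,im2])[:,:,::-1],None,fx=2.5,fy=2.5,interpolation=cv2.INTER_CUBIC))
E
```

```text
t8.20 tcp [398.7 227.4 240.6] tip in plate [-71.6 105.9  67.9] err deg [-0.  -0.2  0.2] F [  4.7 -16.2   7.7] w 0.007 g 8.4
```

View pics/p2.png

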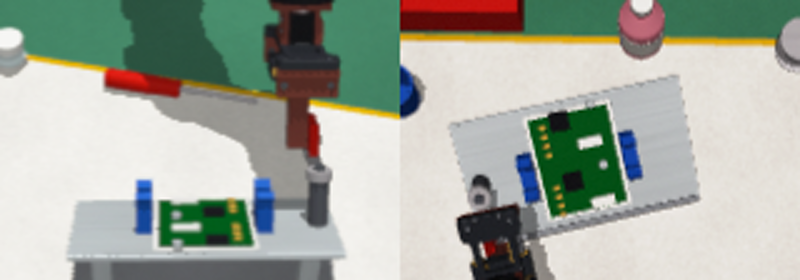

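The lever is at its open stop: the push reads 16 N and the paddle now points downslope. Both blue rests are clear, at (527,177) and (630,155) in the right half. I'll refit the cradle from both rests and plan the bar pickup.

```bash
cat > q.py <<'E'
from h import *
def hullmask(n,pts):
    m=np.zeros((384*8,512*8),np.uint8);q=cv2.convexHull(((proj(n,pts)+.5)*8).astype(np.float32)).astype(np.int32)
    return cv2.fillConvexPoly(m,q,1)
def mom(m,s=1):
    y,x=np.nonzero(m);return np.array([x.mean(),y.mean()])/s-(.5 if s>1 else 0)
def area(q): # centroid of convex hull, smooth
    h=cv2.convexHull(q.astype(np.float32));M=cv2.moments(h);return np.array([M['m10'],M['m01']])/M['m00']
def blue(i): return (i[...,2]-i[...,0]>45)&(i[...,2]-i[...,1]>30)
def orange(i): return (i[...,0]-i[...,2]>110)&(i[...,1]-i[...,2]>30)
def blob(m,x,y,r=12):
    w=np.zeros_like(m);w[int(y)-r:int(y)+r,int(x)-r:int(x)+r]=1;return mom(m&w)
E
python3 - <<'E'
from q import *
raw={n:capture(n).astype(int) for n in P}
g={'L':{'scene':(305,232),'top':(200,170)},'R':{'scene':(257,232),'top':(242,162)}}
ob={k:{n:blob(blue(raw[n]),*g[k][n]) for n in P} for k in g}
def model(p,k,n,W=18,F=23):
    t,R=cradleT(*p);y0=65 if k=='L' else -65
    pts=np.array([(s*x,y0+d,z) for s in(-1,1) for x,z in((W,0),(W,37),(F,45)) for d in(-9,9)],float);return area(proj(n,pts@R.T+t))
for cams in(("top",),("scene",),("top","scene")):
    s=least_squares(lambda p:np.concatenate([ob[k][n]-model(p,k,n) for k in g for n in cams]),(605,166,.228),x_scale=[10,10,.05],diff_step=1e-4);print(cams,s.x.round(3),s.fun.round(2))
oo={n:blob(orange(raw[n]),*q,r=15) for n,q in(("scene",(136,222)),("top",(353,160)))}
def bm(p,n):
    pts=np.array([(a,b,c) for a in(-10,10) for b in(-25,25) for c in(0,24)],float)@Ro.from_euler('z',.065).as_matrix().T+[*p[:2],p[2] if len(p)>2 else 30];return area(proj(n,pts))
for p0 in((627,-260),(627,-260,30)):
    s=least_squares(lambda p:np.concatenate([oo[n]-bm(p,n) for n in P]),p0,diff_step=1e-4);print('bar',s.x.round(1),s.fun.round(2))
for n in P:print(n,oo[n],least_squares(lambda p:oo[n]-bm(p,n),(627,-260),diff_step=1e-4).x)
a=np.load([f for f in __import__('glob').glob('m_clamp_bar_top_35*.npy')][0]);y,x=np.nonzero(a);e=[onplane("top",(c,np.polyval(np.polyfit(x,y,1),c)),54) for c in(x.min(),x.max())];print('ends',np.round(e,1),'yaw',np.arctan2(e[1][0]-e[0][0],-(e[1][1]-e[0][1])))
bx,by=least_squares(lambda p:np.concatenate([oo[n]-bm(p,n) for n in P]),(627,-260),diff_step=1e-4).x
RB=Ro.from_euler('z',.065).as_matrix()@np.array([[0,1,0],[1,0,0],[0,0,-1.]])
print(plan([(pt(-72,90,68),RT,8,-1),(pt(-72,90,150),RT,24.5,1),(np.array([bx,by,300]),RB,24.5,1)]))
E
```

```text
('top',) [6.04216e+02 1.67995e+02 2.36000e-01] [-0.04  0.01  0.04 -0.01]
('scene',) [6.04824e+02 1.64783e+02 2.41000e-01] [ 0.1  -0.01 -0.1  -0.  ]
('top', 'scene') [6.04556e+02 1.66174e+02 2.38000e-01] [-0.65  0.07 -0.44 -0.07 -0.54  0.14 -0.63  0.03]
bar [ 626.6 -265.1] [-0.29 -0.28 -0.34 -0.09]
bar [ 626.9 -264.6   31.4] [-0.3  -0.07 -0.32  0.09]
scene [134.5477707  222.68789809] [ 625.82248049 -266.32991909]
top [354.21100917 158.83486239] [ 626.89389177 -263.94937431]
ends [[ 614.6 -165.8]
 [ 627.3 -347.5]] yaw 0.06963092419215455
[-0.21, -0, -0, 0, 0.01, -0.01, -1, -0.22, -0.01, -0, 0, 0, -0, -1, -0.21, 0, -0, 0, 0.01, -0.01, -1, -0, 0, -0.82, 0, -0, -0, 1, -0, 0, -0.82, 0, -0, -0, 1]
[-0, 0, -0.82, 0, -0, -0, 1, -0, 0, -0.82, 0, -0, -0, 1, -0.94, 0.23, 0.16, 0.17, -0.01, 0.05, 1, -0.93, 0.24, 0.15, 0.17, -0.02, 0.05, 1, -0.93, 0.25, 0.15, 0.17, -0.01, 0.06, 1]
[-0.93, 0.26, 0.14, 0.17, -0.02, 0.05, 1, -0.93, 0.27, 0.14, 0.17, -0.01, 0.05, 1, -0.92, 0.28, 0.13, 0.17, -0.01, 0.05, 1, -0.93, 0.29, 0.13, 0.17, -0.02, 0.05, 1, -0.92, 0.3, 0.13, 0.17, -0.01, 0.05, 1]
[-0.92, 0.31, 0
[... 155 characters left out ...]
0.35, 0.09, 0.17, -0.01, 0.05, 1]
[-0.91, 0.35, 0.09, 0.17, -0.02, 0.06, 1, -0.9, 0.36, 0.09, 0.17, -0.01, 0.05, 1, -0.9, 0.38, 0.07, 0.17, -0.01, 0.05, 1, -0.9, 0.38, 0.07, 0.17, -0.02, 0.05, 1, -0.89, 0.38, 0.06, 0.17, -0.01, 0.05, 1]
[-0.89, 0.4, 0.05, 0.17, -0.02, 0.05, 1, -0.89, 0.4, 0.05, 0.17, -0.01, 0.06, 1, -0.89, 0.41, 0.03, 0.17, -0.02, 0.05, 1, -0.88, 0.42, 0.03, 0.17, -0.01, 0.05, 1]
(array([ 626.63317169, -265.10421537,  300.08643556]), Rotation.from_matrix(array([[-6.48278123e-02,  9.97896379e-01,  4.13827312e-04],
                            [ 9.97896459e-01,  6.48278502e-02, -7.86029197e-05],
                            [-1.05265104e-04,  4.07861154e-04, -9.99999911e-01]])))
```

play_rows(series=[-0.21,0,0,0,0,0,-1,-0.22,0,0,0,0,0,-1,-0.21,0,0,0,0,0,-1,0,0,-0.82,0,0,0,1,0,0,-0.82,0,0,0,1])

```text
t: 8.9
tcp_pos: [381.7, 206.8, 275.8]
tool_rot: [1.719, 2.158, 0.576]
force: [-0.3, 0.6, 0.7]
gripper_width: 0.143
grasp_force: 0.0
```

play_rows(series=[0,0,-0.82,0,0,0,1,0,0,-0.82,0,0,0,1,-0.94,0.23,0.16,0.17,-0.01,0.05,1,-0.93,0.24,0.15,0.17,-0.02,0.05,1,-0.93,0.25,0.15,0.17,-0.01,0.06,1])

```text
t: 9.4
tcp_pos: [398.2, 138.3, 310.2]
tool_rot: [1.78, 2.183, 0.509]
force: [-0.6, 0.4, -0.1]
gripper_width: 0.602
grasp_force: 0.0
```

play_rows(series=[-0.93,0.26,0.14,0.17,-0.02,0.05,1,-0.93,0.27,0.14,0.17,-0.01,0.05,1,-0.92,0.28,0.13,0.17,-0.01,0.05,1,-0.93,0.29,0.13,0.17,-0.02,0.05,1,-0.92,0.3,0.13,0.17,-0.01,0.05,1])

```text
t: 9.9
tcp_pos: [458.1, 31.4, 307.3]
tool_rot: [1.881, 2.22, 0.383]
force: [0.4, -0.6, -0.6]
gripper_width: 0.998
grasp_force: 0.0
```

play_rows(series=[-0.92,0.31,0.12,0.17,-0.02,0.06,1,-0.91,0.32,0.11,0.17,-0.01,0.05,1,-0.92,0.32,0.11,0.17,-0.01,0.05,1,-0.91,0.34,0.1,0.17,-0.02,0.05,1,-0.9,0.35,0.09,0.17,-0.01,0.05,1])

```text
t: 10.4
tcp_pos: [517.9, -74.8, 304.7]
tool_rot: [1.98, 2.251, 0.252]
force: [-0.8, 0.4, -0.2]
gripper_width: 1.006
grasp_force: 0.0
```

play_rows(series=[-0.91,0.35,0.09,0.17,-0.02,0.06,1,-0.9,0.36,0.09,0.17,-0.01,0.05,1,-0.9,0.38,0.07,0.17,-0.01,0.05,1,-0.9,0.38,0.07,0.17,-0.02,0.05,1,-0.89,0.38,0.06,0.17,-0.01,0.05,1])

```text
t: 10.9
tcp_pos: [577.6, -181.2, 301.8]
tool_rot: [2.077, 2.276, 0.114]
force: [0.1, 0.6, -0.6]
gripper_width: 0.999
grasp_force: 0.0
```

play_rows(series=[-0.89,0.4,0.05,0.17,-0.02,0.05,1,-0.89,0.4,0.05,0.17,-0.01,0.06,1,-0.89,0.41,0.03,0.17,-0.02,0.05,1,-0.88,0.42,0.03,0.17,-0.01,0.05,1])

```text
t: 11.3
tcp_pos: [625.5, -266.3, 299.8]
tool_rot: [-2.151, -2.289, 0.002]
force: [-0.2, -0.4, 0.1]
gripper_width: 1.0
grasp_force: 0.0
```

```bash
sed -i 's/cradleT(605,166,.228)/cradleT(604.6,166,.236)/' h.py; python3 - <<'E'
from h import *
st()
RB=Ro.from_euler('z',.065).as_matrix()@np.array([[0,1,0],[1,0,0],[0,0,-1.]])
b=np.array([626.6,-265,0])
plan([(b+[0,0,250],RB,20,1),(b+[0,0,207],RB,12,1)])
im=capture("scene")[150:262,70:230];im2=capture("top")[100:212,290:450]
cv2.imwrite('pics/p3.png',cv2.resize(np.hstack([im,im2])[:,:,::-1],None,fx=2.5,fy=2.5,interpolation=cv2.INTER_CUBIC))
E
```

```text
t11.30 tcp [ 625.5 -266.3  299.8] tip in plate [ -41.3 -425.3   90.5] err deg [30.  -2.6  9.7] F [-0.2 -0.4  0.1] w 1.0 g 0.0
[0.02, 0.02, 0.66, -0, 0, -0.01, 1, 0.01, 0.01, 0.67, -0, 0, -0, 1, 0.02, 0.02, 0.66, -0.01, 0, -0.01, 1, 0, -0, 0.43, 0, 0, -0, 1, 0, -0, 0.43, 0, 0, -0, 1]
[0, -0, 0.43, 0, 0, -0, 1, 0, -0, 0.43, 0, 0, -0, 1]
```

View pics/p3.png

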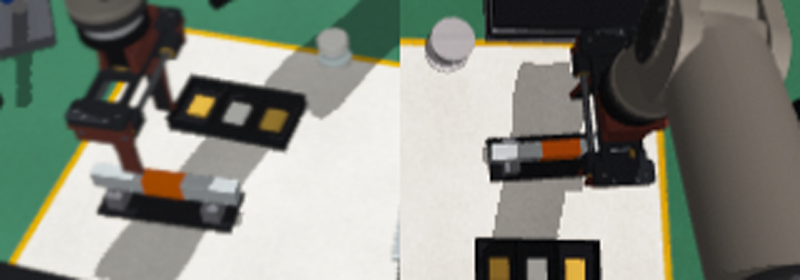

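play_rows(series=[0.02,0.02,0.66,0,0,0,1,0.01,0.01,0.67,0,0,0,1,0.02,0.02,0.66,0,0,0,1,0,0,0.43,0,0,0,1,0,0,0.43,0,0,0,1])

```text
t: 11.9
tcp_pos: [626.3, -263.1, 227.3]
tool_rot: [-2.149, -2.29, 0.001]
force: [0.6, -0.0, 0.1]
gripper_width: 1.005
grasp_force: 0.0
```

play_rows(series=[0,0,0.43,0,0,0,1,0,0,0.43,0,0,0,1])

```text
t: 12.1
tcp_pos: [626.7, -263.7, 206.7]
tool_rot: [2.15, 2.29, -0.0]
force: [0.4, -1.0, -0.1]
gripper_width: 1.002
grasp_force: 0.0
```

```bash
python3 - <<'E'
from h import *
st()
im=capture("scene")[170:282,70:230];im2=capture("top")[100:212,290:450]
cv2.imwrite('pics/p4.png',cv2.resize(np.hstack([im,im2])[:,:,::-1],None,fx=2.5,fy=2.5,interpolation=cv2.INTER_CUBIC))
E
```

```text
t12.10 tcp [ 626.7 -263.7  206.7] tip in plate [ -86.1 -423.     8.9] err deg [29.9 -2.6  9.7] F [ 0.4 -1.  -0.1] w 1.002 g 0.0
```

View pics/p4.png

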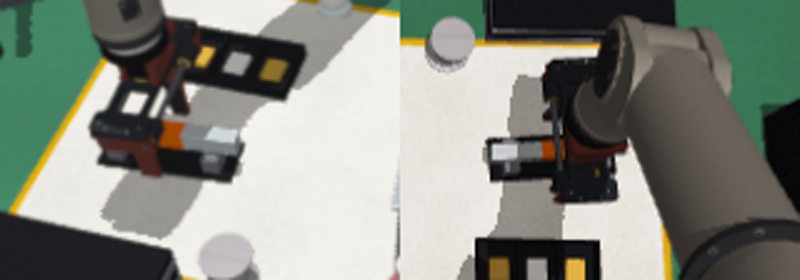

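```bash
python3 - <<'E'
from h import *
o=get_obs();R=Ro.from_rotvec(o['tool_rot']).as_matrix();p=np.array(o['tcp_pos'])
for x in(-10,10):
    for z in(150,182): print(x,z,((proj("scene",p+R@np.array([x,57,z]))[0]-[70,170])*2.5).round(),((proj("scene",p+R@np.array([x,44,z]))[0]-[70,170])*2.5).round())
print('bar grasp pt',((proj("scene",p+R@np.array([0,0,153]))[0]-[70,170])*2.5).round())
E
```

```text
-10 150 [136. 161.] [140. 153.]
-10 182 [142. 179.] [146. 170.]
10 150 [152. 164.] [156. 155.]
10 182 [158. 181.] [162. 172.]
bar grasp pt [162. 126.]
```

The observed finger position (135–160 px) matches the prediction (136–158) and straddles the bar near its band centre (165). Next: close the fingers and lift.

play_rows(series=[0,0,0,0,0,0,-1,0,0,0,0,0,0,-1,0,0,0,0,0,0,-1,0,0,0,0,0,0,-1,0,0,0,0,0,0,-1], force=35)

```text
t: 12.7
tcp_pos: [626.7, -263.8, 207.7]
tool_rot: [2.15, 2.289, 0.0]
force: [-0.9, 0.8, -0.7]
gripper_width: 0.582
grasp_force: 0.0
```

play_rows(series=[0,0,0,0,0,0,-1,0,0,0,0,0,0,-1,0,0,0,0,0,0,-1,0,0,0,0,0,0,-1,0,0,0,0,0,0,-1])

```text
t: 13.2
tcp_pos: [626.5, -263.7, 207.3]
tool_rot: [-2.151, -2.29, 0.001]
force: [-0.8, 0.6, 0.7]
gripper_width: 0.225
grasp_force: 35.0
```

play_rows(series=[0,0,-0.2,0,0,0,-1,0,0,-0.4,0,0,0,-1,0,0,-0.6,0,0,0,-1,0,0,-0.8,0,0,0,-1,0,0,-0.8,0,0,0,-1])

```text
t: 13.7
tcp_pos: [626.7, -263.7, 279.3]
tool_rot: [2.15, 2.289, 0.0]
force: [-0.4, -0.0, -2.5]
gripper_width: 0.228
grasp_force: 35.0
```

```bash
python3 - <<'E'
from h import *
st()
plan([(pt(0,0,119,163),RT,22,-1)])
E
```

```text
t13.70 tcp [ 626.7 -263.7  279.3] tip in plate [ -49.7 -423.1   71.8] err deg [29.9 -2.6  9.7] F [-0.4 -0.  -2.5] w 0.228 g 35.0
[0.81, -0.27, -0.05, -0.19, 0.02, -0.06, -1, 0.82, -0.26, -0.06, -0.18, 0.01, -0.06, -1, 0.81, -0.25, -0.06, -0.19, 0.02, -0.06, -1, 0.82, -0.24, -0.06, -0.19, 0.02, -0.06, -1, 0.82, -0.24, -0.07, -0.18, 0.01, -0.06, -1]
[0.82, -0.22, -0.07, -0.19, 0.02, -0.06, -1, 0.83, -0.22, -0.08, -0.19, 0.02, -0.06, -1, 0.83, -0.21, -0.08, -0.18, 0.01, -0.06, -1, 0.83, -0.2, -0.08, -0.19, 0.02, -0.07, -1, 0.83, -0.18, -0.09, -0.19, 0.01, -0.06, -1]
[0.83, -0.18, -0.09, -0.18, 0.02, -0.06, -1, 0.83, -0.17, -0.1, -0.19, 0.02, -0.06, -1, 0.84, -0.16, -0.09, -0.19, 0.01, -0.06, -1, 0.84, -0.15, -0.1, -0.18, 0.02, -0.06, -1, 0.83, -0.14, -0.1, -0.19, 0.02, -0.06, -1]
[0.85, -0.14, -0.1, -0.19, 0.01, -0.06, -1, 0.84, -0.12, -0.1, -0.19, 0.02, -0.06, -1, 0.84, -0.11, -0.1, -0.18, 0.02, -0.06, -1, 0.84, -0.1, -0.11, -0.19, 0.01, -0.06, -1, 0.85, -0.09, -0.1, -0.19, 0.02, -0.06, -1]
```

play_rows(series=[0.81,-0.27,-0.05,-0.19,0.02,-0.06,-1,0.82,-0.26,-0.06,-0.18,0.01,-0.06,-1,0.81,-0.25,-0.06,-0.19,0.02,-0.06,-1,0.82,-0.24,-0.06,-0.19,0.02,-0.06,-1,0.82,-0.24,-0.07,-0.18,0.01,-0.06,-1])

```text
t: 14.2
tcp_pos: [586.5, -163.8, 285.2]
tool_rot: [2.044, 2.27, 0.158]
force: [-0.1, 1.0, -3.2]
gripper_width: 0.225
grasp_force: 35.0
```

play_rows(series=[0.82,-0.22,-0.07,-0.19,0.02,-0.06,-1,0.83,-0.22,-0.08,-0.19,0.02,-0.06,-1,0.83,-0.21,-0.08,-0.18,0.01,-0.06,-1,0.83,-0.2,-0.08,-0.19,0.02,-0.07,-1,0.83,-0.18,-0.09,-0.19,0.01,-0.06,-1])

```text
t: 14.7
tcp_pos: [546.8, -64.4, 291.4]
tool_rot: [1.933, 2.244, 0.308]
force: [0.7, 0.4, -1.1]
gripper_width: 0.229
grasp_force: 35.0
```

play_rows(series=[0.83,-0.18,-0.09,-0.18,0.02,-0.06,-1,0.83,-0.17,-0.1,-0.19,0.02,-0.06,-1,0.84,-0.16,-0.09,-0.19,0.01,-0.06,-1,0.84,-0.15,-0.1,-0.18,0.02,-0.06,-1,0.83,-0.14,-0.1,-0.19,0.02,-0.06,-1])

```text
t: 15.2
tcp_pos: [507.1, 34.5, 297.7]
tool_rot: [1.822, 2.209, 0.45]
force: [0.5, -0.8, -1.6]
gripper_width: 0.227
grasp_force: 35.0
```

play_rows(series=[0.85,-0.14,-0.1,-0.19,0.01,-0.06,-1,0.84,-0.12,-0.1,-0.19,0.02,-0.06,-1,0.84,-0.11,-0.1,-0.18,0.02,-0.06,-1,0.84,-0.1,-0.11,-0.19,0.01,-0.06,-1,0.85,-0.09,-0.1,-0.19,0.02,-0.06,-1])

```text
t: 15.7
tcp_pos: [468.3, 131.6, 303.7]
tool_rot: [1.709, 2.167, 0.58]
force: [-0.5, -0.3, -2.9]
gripper_width: 0.226
grasp_force: 35.0
```

```bash
python3 - <<'E'
from h import *
st()
plan([(pt(0,0,65,163),RT,15,-1)])
E
```

```text
t15.70 tcp [468.3 131.6 303.7] tip in plate [-0.1 -1.7 99.3] err deg [ 0.1 -0.   0. ] F [-0.5 -0.3 -2.9] w 0.226 g 35.0
[0.02, -0, 0.53, -0, 0, -0, -1, 0.01, -0, 0.54, -0, 0, -0, -1, 0.02, -0, 0.53, -0.01, 0, -0, -1, 0.02, -0, 0.53, 0, 0, -0.01, -1]
```

play_rows(series=[0.02,0,0.53,0,0,0,-1,0.01,0,0.54,0,0,0,-1,0.02,0,0.53,0,0,0,-1,0.02,0,0.53,0,0,0,-1])

```text
t: 16.1
tcp_pos: [494.8, 138.3, 257.1]
tool_rot: [1.711, 2.166, 0.579]
force: [-0.4, -0.4, -2.3]
gripper_width: 0.224
grasp_force: 35.0
```

```bash
python3 - <<'E'
from h import *
st()
o=get_obs();R=Ro.from_rotvec(o['tool_rot']).as_matrix();p=np.array(o['tcp_pos'])
# predicted bar box and rests from model, drawn on views
B=np.array([(y,x,163+14-z) for y in(-87,93) for x in(-10,10) for z in(0,24)],float)@R.T+p
M=[]
for n,(x,y,w,h) in(("scene",(225,185,130,100)),("top",(160,115,130,100))):
    g=cv2.resize(capture(n)[y:y+h,x:x+w,::-1],None,fx=3,fy=3,interpolation=cv2.INTER_CUBIC)
    f=lambda X:((proj(n,X)-[x,y]+.5)*3).round().astype(int)
    q=f(B)
    for a,b in((0,1),(1,3),(3,2),(2,0),(4,5),(5,7),(7,6),(6,4),(0,4),(1,5),(2,6),(3,7)): cv2.line(g,q[a].tolist(),q[b].tolist(),(0,255,0),1)
    for sy in(65,-65): cv2.polylines(g,[f(C+np.array([(-13,sy-9,25),(13,sy-9,25),(13,sy+9,25),(-13,sy+9,25)],float)@RC.T)],True,(0,255,255),1)
    M.append(g)
cv2.imwrite('pics/p5.png',np.hstack(M))
E
```

```text
t16.10 tcp [494.8 138.3 257.1] tip in plate [ 0.3 -1.5 45.3] err deg [ 0.1 -0.1  0.1] F [-0.4 -0.4 -2.3] w 0.224 g 35.0
```

View pics/p5.png

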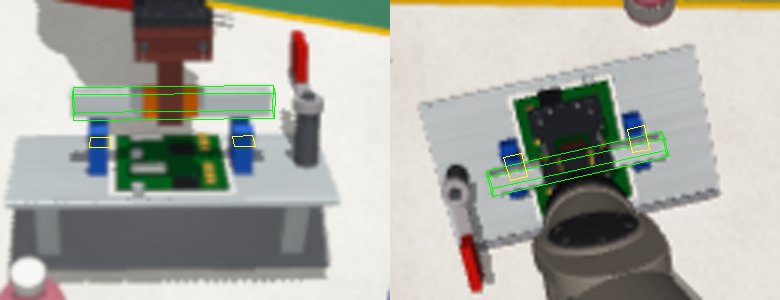

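The green box I predicted overlaps the held bar in both views. The orange band (column 170) sits midway between the rests (98 and 243), and the lever is open. Next I'll lower it along the normal in small steps.

play_rows(series=[0,0,0.24,0,0,0,-1,0,0,0.24,0,0,0,-1,0,0,0.2,0,0,0,-1,0,0,0.12,0,0,0,-1])

```text
t: 16.6
tcp_pos: [504.0, 140.4, 239.7]
tool_rot: [1.711, 2.167, 0.578]
force: [-0.6, -0.1, -2.3]
gripper_width: 0.224
grasp_force: 35.0
```

play_rows(series=[0,0,0.08,0,0,0,-1,0,0,0.04,0,0,0,-1,0,0,0,0,0,0,-1])

```text
t: 16.9
tcp_pos: [505.2, 140.7, 236.4]
tool_rot: [1.712, 2.168, 0.577]
force: [-1.1, 0.4, -1.9]
gripper_width: 0.222
grasp_force: 35.0
```

```bash
python3 - <<'E'
from h import *
st();print('F plate',RC.T@np.array(get_obs()['force']),'T',RC.T@np.array(get_obs()['torque']))
E
```

```text
t16.90 tcp [505.2 140.7 236.4] tip in plate [-1.3 -1.5 22.1] err deg [ 0.2 -0.   0.1] F [-1.1  0.4 -1.9] w 0.222 g 35.0
F plate [-1.82360234  0.65914458 -1.11108174] T [-0.03385844  0.69765633  0.00989318]
```

play_rows(series=[0.04,0.05,0.04,0,0,0,-1,0,0,0.04,0,0,0,-1,0,0,0,0,0,0,-1])

```text
t: 17.2
tcp_pos: [505.9, 141.5, 236.0]
tool_rot: [1.711, 2.167, 0.576]
force: [-15.9, -5.8, 18.8]
gripper_width: 0.224
grasp_force: 35.0
```

```bash
python3 - <<'E'
from h import *
st();print('F plate',RC.T@np.array(get_obs()['force']),'T',RC.T@np.array(get_obs()['torque']))
E
```

```text
t17.20 tcp [505.9 141.5 236. ] tip in plate [-0.7 -1.  21.3] err deg [ 0.2 -0.1  0.1] F [-15.9  -5.8  18.8] w 0.224 g 35.0
F plate [-5.10349469 -1.90955445 24.69429567] T [-0.37846732  1.42179303 -0.01938733]
```

The bar is on the floors: 25 N along the normal, with the underside at about z = 25–26. I'll ease off and open the fingers.

play_rows(series=[0,0,-0.02,0,0,0,-1,0,0,0,0,0,0,-0.3,0,0,0,0,0,0,0.1,0,0,0,0,0,0,0.1,0,0,0,0,0,0,0.1])

```text
t: 17.7
tcp_pos: [507.0, 142.3, 235.6]
tool_rot: [1.712, 2.168, 0.577]
force: [0.1, -0.6, -0.1]
gripper_width: 0.533
grasp_force: 0.0
```

play_rows(series=[0,0,0,0,0,0,0.1,0,0,-0.3,0,0,0,0.1,0,0,-0.8,0,0,0,0.1,0,0,-0.8,0,0,0,0.1,0,0,-0.8,0,0,0,0.1])

```text
t: 18.2
tcp_pos: [473.6, 134.5, 294.5]
tool_rot: [1.712, 2.169, 0.576]
force: [0.0, -0.8, 0.4]
gripper_width: 0.552
grasp_force: 0.0
```

```bash
python3 - <<'E'
from q import *
st()
raw={n:capture(n) for n in P}
M=[]
for n,(x,y,w,h) in(("scene",(225,185,130,100)),("top",(160,115,130,100))):
    g=cv2.resize(raw[n][y:y+h,x:x+w,::-1],None,fx=3,fy=3,interpolation=cv2.INTER_CUBIC)
    q=((proj(n,C+np.array([(a,b,c) for a in(-10,10) for b in(-90,90) for c in(25,49)],float)@RC.T)-[x,y]+.5)*3).round().astype(int)
    for a,b in((1,3),(3,7),(7,5),(5,1)): cv2.line(g,q[a].tolist(),q[b].tolist(),(0,255,0),1)
    M.append(g)
cv2.imwrite('pics/p6.png',np.hstack(M))
# closing: go to +y side of open lever
R2=RT
def poke(th,side=-1,hx=10,hy=10,push=0):
    d=np.array([-np.sin(th),-np.cos(th)]);e=np.array([-np.cos(th),np.sin(th)])
    h=6+hx*abs(e[0])+hy*abs(e[1])-push
    return np.array([0,125])+72*d-side*h*e
a=poke(1.571);print(a)
s=plan([(pt(-40,60,140),RT,22,-1),(pt(-72,170,140),RT,22,-1),(pt(-72,170,68),RT,20,-1)])
E
```

```text
t18.20 tcp [473.6 134.5 294.5] tip in plate [-0.3 -0.1 88.4] err deg [ 0.3 -0.   0.1] F [ 0.  -0.8  0.4] w 0.552 g 0.0
[-71.99673932 141.01670066]
[0.48, -0.33, -0.4, -0, 0, -0, -1, 0.48, -0.34, -0.41, -0, 0, -0.01, -1, 0.48, -0.33, -0.4, -0.01, 0, 0, -1, 0.49, -0.33, -0.41, 0, 0, -0, -1, 0.48, -0.33, -0.4, 0, 0, -0.01, -1]
[0.73, -0.21, -0, 0, 0, 0, -1, 0.74, -0.22, -0, 0, 0, 0, -1, 0.73, -0.21, -0, 0, 0, 0, -1, 0.73, -0.21, -0, 0, 0, 0, -1, 0.74, -0.22, -0, 0, 0, 0, -1]
[0.73, -0.21, -0.01, 0, 0, 0, -1, -0, 0, 0.72, 0, 0, 0, -1, -0, 0, 0.72, 0, 0, 0, -1, -0, 0, 0.72, 0, 0, 0, -1, -0, 0, 0.72, 0, 0, 0, -1]
```

View pics/p6.png

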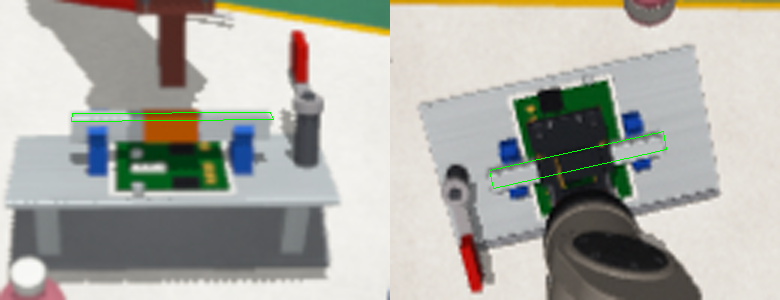

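The bar sits in both rests, and its outline matches the seated prediction (green) in both views. Next I'll move over to the outer side of the lever.

play_rows(series=[0.48,-0.33,-0.4,0,0,0,-1,0.48,-0.34,-0.41,0,0,0,-1,0.48,-0.33,-0.4,0,0,0,-1,0.49,-0.33,-0.41,0,0,0,-1,0.48,-0.33,-0.4,0,0,0,-1])

```text
t: 18.8
tcp_pos: [399.4, 179.7, 317.5]
tool_rot: [1.711, 2.169, 0.577]
force: [0.5, 0.2, -0.2]
gripper_width: 0.136
grasp_force: 0.0
```

play_rows(series=[0.73,-0.21,0,0,0,0,-1,0.74,-0.22,0,0,0,0,-1,0.73,-0.21,0,0,0,0,-1,0.73,-0.21,0,0,0,0,-1,0.74,-0.22,0,0,0,0,-1])

```text
t: 19.3
tcp_pos: [355.6, 263.7, 304.3]
tool_rot: [1.711, 2.169, 0.578]
force: [0.1, -0.7, -0.2]
gripper_width: 0.005
grasp_force: 0.0
```

play_rows(series=[0.73,-0.21,0,0,0,0,-1,0,0,0.72,0,0,0,-1,0,0,0.72,0,0,0,-1,0,0,0.72,0,0,0,-1,0,0,0.72,0,0,0,-1])

```text
t: 19.8
tcp_pos: [382.4, 288.4, 238.7]
tool_rot: [1.711, 2.169, 0.578]
force: [-0.9, -0.1, 0.8]
gripper_width: 0.003
grasp_force: 0.0
```

```bash
python3 - <<'E'
from h import *
st()
def poke(th,side=-1,hx=10,hy=10,push=0):
    d=np.array([-np.sin(th),-np.cos(th)]);e=np.array([-np.cos(th),np.sin(th)])
    h=6+hx*abs(e[0])+hy*abs(e[1])-push
    return np.array([0,125])+72*d-side*h*e
w=[]
for th in [1.571,1.43,1.29,1.15,1.01,.87,.73,.59,.45,.31,.2,.1,.03]: q=poke(th);w.append((pt(q[0],q[1],68),RT,12.5,-1))
plan(w);print(q)
E
```

```text
t19.80 tcp [382.4 288.4 238.7] tip in plate [-73.5 171.   66.4] err deg [0.2 0.  0.1] F [-0.9 -0.1  0.8] w 0.003 g 0.0
[-0.4, 0.01, -0.02, -0.01, -0, -0, -1, -0.4, 0.02, -0.02, -0.01, -0, -0.01, -1, -0.4, 0.01, -0.02, -0, -0, 0, -1, -0.36, -0.07, -0, -0, -0, 0, -1, -0.37, -0.02, -0, -0, -0, 0, -1]
[-0.38, 0.02, -0, -0, -0, 0, -1, -0.39, 0.09, -0, -0, -0, 0, -1, -0.38, 0.14, -0, -0, -0, 0, -1, -0.37, 0.2, -0, -0, -0, 0, -1, -0.34, 0.25, -0, -0, -0, 0, -1]
[-0.3, 0.32, -0, -0, -0, 0, -1, -0.26, 0.36, -0, -0, -0, 0, -1, -0.17, 0.32, -0, -0, -0, 0, -1, -0.12, 0.3, -0.01, -0, -0, 0, -1, -0.06, 0.23, 0, -0, -0, 0, -1]
[-18.44779895  53.5211879 ]
```

play_rows(series=[-0.4,0.01,-0.02,0,0,0,-1,-0.4,0.02,-0.02,0,0,0,-1,-0.4,0.01,-0.02,0,0,0,-1,-0.36,-0.07,0,0,0,0,-1,-0.37,-0.02,0,0,0,0,-1])

```text
t: 20.3
tcp_pos: [392.4, 240.3, 240.7]
tool_rot: [1.71, 2.169, 0.581]
force: [-0.8, 3.7, 0.8]
gripper_width: 0.005
grasp_force: 1.6
```

play_rows(series=[-0.38,0.02,0,0,0,0,-1,-0.39,0.09,0,0,0,0,-1,-0.38,0.14,0,0,0,0,-1,-0.37,0.2,0,0,0,0,-1,-0.34,0.25,0,0,0,0,-1])

```text
t: 20.8
tcp_pos: [417.9, 197.5, 248.1]
tool_rot: [1.713, 2.169, 0.575]
force: [-1.6, 3.2, -0.9]
gripper_width: 0.005
grasp_force: 1.4
```

play_rows(series=[-0.3,0.32,0,0,0,0,-1,-0.26,0.36,0,0,0,0,-1,-0.17,0.32,0,0,0,0,-1,-0.12,0.25,0,0,0,0,-1])

```text
t: 21.2
tcp_pos: [449.3, 182.6, 263.4]
tool_rot: [1.714, 2.167, 0.574]
force: [-2.9, 1.3, -0.0]
gripper_width: 0.004
grasp_force: 1.2
```

```bash
python3 - <<'E'
from h import *
st();print('F plate',(RC.T@np.array(get_obs()['force'])).round(1))
E
```

```text
t21.20 tcp [449.3 182.6 263.4] tip in plate [-26.7  52.1  67.7] err deg [ 0.3 -0.1  0.2] F [-2.9  1.3 -0. ] w 0.004 g 1.2
F plate [-2.2  2.   1.2]
```

play_rows(series=[0,0.2,0,0,0,0,-1,0,0.1,0,0,0,0,-1])

```text
t: 21.4
tcp_pos: [455.7, 183.6, 267.0]
tool_rot: [1.715, 2.165, 0.572]
force: [-2.8, -2.9, 0.3]
gripper_width: 0.006
grasp_force: 1.4
```

play_rows(series=[0,0.06,0,0,0,0,-1,0,0,0,0,0,0,-1])

```text
t: 21.6
tcp_pos: [456.5, 184.3, 267.5]
tool_rot: [1.714, 2.166, 0.572]
force: [-1.4, -3.2, -1.0]
gripper_width: 0.004
grasp_force: 1.8
```

```bash
python3 - <<'E'
from h import *
st();print('F plate',(RC.T@np.array(get_obs()['force'])).round(1))
E
```

```text
t21.60 tcp [456.5 184.3 267.5] tip in plate [-18.3  51.7  67.6] err deg [ 0.3 -0.2  0.2] F [-1.4 -3.2 -1. ] w 0.004 g 1.8
F plate [-2.4 -2.8  0.2]
```

play_rows(series=[0,0.08,0,0,0,0,-1,0,0.08,0,0,0,0,-1])

```text
t: 21.8
tcp_pos: [457.5, 184.6, 267.9]
tool_rot: [1.715, 2.17, 0.567]
force: [-16.5, -7.5, 0.9]
gripper_width: 0.002
grasp_force: 8.3
```

```bash
python3 - <<'E'
from h import *
st();print('F plate',(RC.T@np.array(get_obs()['force'])).round(1))
E
```

```text
t21.80 tcp [457.5 184.6 267.9] tip in plate [-18.1  51.8  67.4] err deg [ 0.6 -0.2  0.1] F [-16.5  -7.5   0.9] w 0.002 g 8.3
F plate [-14.9  -3.4   9.6]
```

The lever is at its closed stop: the force jumped to 15 N with the tip no longer moving. Now I'll back off, retreat and check.

play_rows(series=[0,-0.3,0,0,0,0,-1,0,-0.7,0,0,0,0,-1,0,-0.8,0,0,0,0,-1,0,-0.3,-0.8,0,0,0,-1,0,-0.3,-0.8,0,0,0,-1])

```text
t: 22.3
tcp_pos: [389.8, 170.3, 275.1]
tool_rot: [1.711, 2.17, 0.576]
force: [0.1, -0.6, 0.3]
gripper_width: 0.005
grasp_force: 0.0
```

play_rows(series=[0,-0.3,-0.8,0,0,0,-1,0,-0.2,-0.8,0,0,0,-1,-0.8,0,-0.5,0,0,0,-1,-0.8,0,-0.3,0,0,0,-1,-0.8,0,0,0,0,0,-1])

```text
t: 22.8
tcp_pos: [364.9, 103.7, 322.0]
tool_rot: [1.708, 2.168, 0.58]
force: [0.1, -0.1, -0.4]
gripper_width: 0.003
grasp_force: 0.0
```

play_rows(series=[-0.9,0,0,0,0,0,-1,-0.9,0,0,0,0,0,-1,-0.9,0,0,0,0,0,-1,-0.9,0,0,0,0,0,-1,-0.9,0,0,0,0,0,-1])

```text
t: 23.3
tcp_pos: [388.6, 6.4, 320.5]
tool_rot: [1.709, 2.17, 0.575]
force: [0.5, 0.5, -0.5]
gripper_width: 0.007
grasp_force: 0.0
```

```bash
python3 - <<'E'
from q import *
st()
raw={n:capture(n) for n in P};M=[]
for n,(x,y,w,h) in(("scene",(225,185,130,100)),("top",(160,115,130,100))):
    g=cv2.resize(raw[n][y:y+h,x:x+w,::-1],None,fx=3,fy=3,interpolation=cv2.INTER_CUBIC)
    f=lambda X:((proj(n,C+np.array(X,float)@RC.T)-[x,y]+.5)*3).round().astype(int)
    for X in([(a,b,49) for a,b in((-10,-90),(10,-90),(10,90),(-10,90))],[(a,b,100) for a,b in((-6,30),(6,30),(6,80),(-6,80))]): cv2.polylines(g,[f(X)],True,(0,255,0),1)
    M.append(g)
cv2.imwrite('pics/p7.png',np.hstack(M))
E
```

```text
t23.30 tcp [388.6   6.4 320.5] tip in plate [ -84.8 -104.9  167.3] err deg [ 0.3 -0.1 -0. ] F [ 0.5  0.5 -0.5] w 0.007 g 0.0
```

View pics/p7.png

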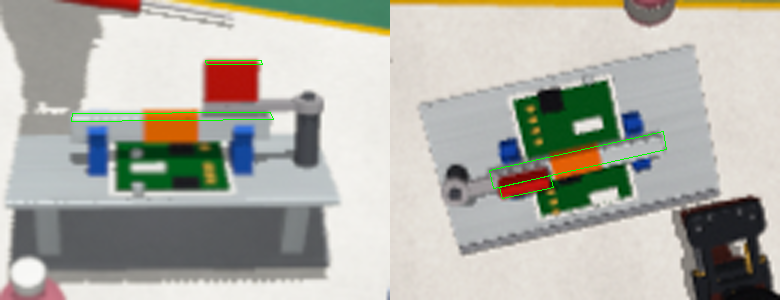

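The bar lies in both rests and the paddle matches the outline predicted for lever angle 0 in both views. The arm is clear of everything.

```bash
python3 -c "
from cell import *
print(hand_in())"
```

```text
the job is handed in; nothing more can be done
None
```

I swung the lever open, set the clamp bar into both rests and released it there, then closed the lever to its stop, left the loose items untouched and handed the job in at about 23 s; the judge's verdict was not shown.

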